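# Blow a cut tube clean with the cradled air gun

### The arm

A 6-joint arm with a two-finger parallel gripper is mounted at the origin on a cart in front of the work surface, level with it; the furniture and walls round the work are solid. World frame = base frame: x ahead of the robot, y to its left, z up, the work surface at z = 0. Lengths are in mm, angles in rad, forces in N, time in s.
With the tool pointing down it reaches from about 275 to 1000 mm from the base axis. Payload 8.4 kg.
Tool frame: the origin (TCP) lies midway between the tips of the shut fingers; the grasp point (between the pads) lies 19 mm behind it; y points along the fingers, z is the direction in which the jaws open and shut, and the axes are right-handed (so a half turn about y gives the same grasp; the last joint's range is limited). The gripper opens to 85 mm and grips with 20 to 120 N. Pads are 22 mm wide; open, the fingers measure 114 mm over their backs; the gripper's body (76 mm by 85 mm) begins 54 mm behind the grasp point. The pads swing forward as they close: fully open they stand 13 mm farther back than shut.
Start: joints at [1.296, 0.353, 1.633, -0, 1.155, -0.002], TCP at [168.391, 601.89, 209.581] pointing down, gripper open.
Joint ranges: [-2.63, 2.63], [-0.92, 2.1], [0.06, 2.66], [-1.3, 4.44], [0, 2.69], [-3.02, 3.02]. Speed limits (rad/s): [2.22, 2.22, 2.79, 3.14, 3.14, 3.14].

### API

Orientations are given as [roll, pitch, yaw] about the fixed x, y, z axes, in that order (R = Rz(yaw) Ry(pitch) Rx(roll)).
In Python, from rig import r, imaging gives the robot as it stands. The module is installed in compiled form; this text tells all that it offers.
- The arm moves only by the tool send_rows, never from a script. Its argument "series" is a list of rows, each a list of 6 numbers: the shift along the tool's x, y, z in m, then the turn, a rotation vector about the tool's x, y, z in degrees. In form: [[dx, dy, dz, ax, ay, az], ...]. A call has 1 to 8 rows; each row shifts and turns the commanded pose from where the row before left it, along the tool's axes as they then stand; what a row does not reach is not made up. A row lasts 1/10 s, in which the tool goes at most 50 mm and 8.59 degrees, less where a joint would pass 70% of its speed; a pose out of reach is approached as far as the arm can. A call is refused whole if a number of a shift passes 0.05 or a number of a turn 8.59, either way. A call with a gripper value outside its range is refused whole. "gripper" is the opening, from 0 (shut) to 1 (fully open), set as the call begins (left out, the last holds). The fingers move at their own pace and stop on an object; "squeeze" is the grip in N (left out, the last holds). Time passes only in rows, so rows that do not move let the fingers close. It gives the time, the measured TCP pose, the force and the opening at its end, in the units of the state.
- r.sense(): the state, without advancing time (a new reading comes with each control period).
- imaging.grab_frame(name): name is "scene" or "top" or "wrist"; returns a dict with "frame" (480x640x3 uint8, red, green, blue), "depth" (480x640 float32, mm along the optical axis (not along the pixel's ray), 0 where there is no reading), "intrinsics" (3x3 intrinsics, pixels), "origin" and "rotation" of the camera in the world. Camera axes: x right, y down, z forward; pixel columns grow to the right and rows downward; lengths in mm; the calibration is good to about 2 mm. The wrist camera is an equidistant fisheye: a pixel r from the principal point sees the ray r / f radians off the axis. A picture is of the moment at which its call begins.
- r.sign_off(): hands the job in, once; it reports no verdict.
The state is a dict: "clock": time; "qpos": joint angles; "qvel": joint speeds; "joint_efforts": joint torques, N m; "eef_pos": TCP position; "tcp_rot": TCP orientation; "contact_force": force on the tool from outside, world axes, zero at the start; "wrist_torque": the same for the moment, N m; "opening": opening from 0.0 (shut) to 1.0 (fully open).
Only numpy, scipy, OpenCV 4.12 (cv2) and the standard library are available. Lean on these libraries where they do the work, as an engineer would, in place of code of your own. Each camera call takes 0.05 s, during which the arm holds its last target.

### The job

The short cardboard tube on the round rest has been blown clean already: stand it in the free half of the wooden tray, beside the bulb. Stand the tall cardboard tube upright and centred on the rest in front of the air gun's nozzle, and only then squeeze the gun's trigger fully home against its grip, hold it there for about a second and let it spring back, leaving the tall tube on the rest. Set the tubes down rather than dropping them, and do not shift the glue bottle, the solder reel or the bulb.

Things in the scene. Friction and masses are not known exactly. Their poses are not given: they have to be found in the camera images.
- fixture: Fixed plywood board (245 mm along its x, 310 mm along its y, 12 mm thick, centred at x -52, y +22 mm) carrying a cordless air gun that lies on its side in a wooden cradle, its axes level at height 75 mm. Origin: on the desk top, under the axis of the gun's barrel, which runs along the fixture's y. Position and yaw vary.
- nozzle_tip (a point): Tip of the gun's nozzle, at fixture x 0, y +55 mm, height 75 mm, blowing towards +y at the rest. The nozzle is 16 to 24 mm thick back to y +17 mm; behind it the grey barrel, 50 mm thick (top at 100 mm), reaches back to y -125 mm.
- rest_top (a point): Centre of the top face of the round black rubber rest on the board, 84 mm across, 8 mm thick, top 20 mm above the desk; at x 0, y +130 mm in the fixture frame, 75 mm ahead of the nozzle tip. Axes as the fixture's.
- grip_point (a point): Centre of the gun's grip abreast of the place to press the trigger: fixture x -70, y -84 mm, 75 mm above the desk. The grip is a bar running from the barrel towards the fixture's -x, 28 mm wide in y (its back face is 14 mm from here towards -y), 30 mm thick in z, free above and below from x -30 to -124 mm. Beyond that is the black battery block (x -126 to -164, y -115 to -45 mm, top at 97 mm).
- trigger (a joint): Hinge of the trigger, rad: 0 = released, 0.35 = fully home against its stop beside the grip; a spring drives it back to 0. The hinge is upright, at fixture x -30, y -63 mm; the free end points to -x. Fully home takes about 9 N at trigger_pad (4 N to start).
- trigger_pad (a point): Point on the outer (+y) face of the black trigger lever (62 mm long, 10 mm thick, 24 mm high), 40 mm from its hinge, where to press; it moves with the trigger. Released, it is about 54 mm from the grip's back face, measured along the fixture's y; squeezed home, 40 mm. Squeeze it towards the fixture's -y, one finger on it and the other on the grip's back face.
- tall_center (a point): Centre (half-way up) of the tall brown cardboard tube, standing, open at both ends: 68 mm across, wall 5 mm, 88 mm high; stands on the desk at the start, on either side of the fixture, between the glue bottle and the solder reel.
- tall_tube: The same tall tube; origin at the centre of its underside.
- short_center (a point): Centre (half-way up) of the short brown cardboard tube, standing: 68 mm across, wall 5 mm, 72 mm high; stands on the rest at the start.
- short_tube: The same short tube; origin at the centre of its underside.
- tray: Fixed wooden open tray, 204 mm along its x, 136 mm along its y, 22 mm high, walls 6 mm, floor 6 mm thick; origin at the centre of its underside, on the desk. Lies at any yaw on the other side of the fixture from the tall tube. The bulb fills the half at +x; the half at -x (middle at x -50 mm) is free.
- bulb_center (a point): Middle of the white bulb lying in the tray at the tray's x of about +58 mm, 121 mm long along the tray's y, 68 mm thick, its top about 75 mm above the desk. Bystander.
- bottle_center (a point): Half-way up the standing white glue bottle: 47 mm across up to 108 mm, then a spout 20 mm across up to 148 mm. Bystander, centre 78 to 82 mm from the tall tube's.
- reel_center (a point): Half-way up the standing solder reel, 60 mm across, 35 mm high. Bystander, centre about 75 mm from the tall tube's, on the side opposite the bottle.

How it is judged (in metres and radians):
On the way, in this order (a step that is already met when the one before it is completed fails the run):
1. the tall tube stands on the rest, let go, with the trigger not yet squeezed (horizontal distance between tall_center and rest_top below 0.015 m and z of tall_center in the frame of rest_top between 0.036 and 0.052 m and angle between tall_center's own z axis and vertical below 0.12 rad and value of joint trigger below 0.1 rad and contact force between the fingers and tall_tube below 0.05 N), for 0.2 s.
2. the trigger is squeezed home and held for about a second (0.7 s at least) with the tall tube on the rest (horizontal distance between tall_center and rest_top below 0.015 m and z of tall_center in the frame of rest_top between 0.036 and 0.052 m and angle between tall_center's own z axis and vertical below 0.12 rad and value of joint trigger above 0.29 rad), for 0.7 s.
3. the trigger is let go and has sprung back (value of joint trigger below 0.05 rad), for 0.2 s.
At the end, for the whole second after the job is handed in: The tall tube stands upright and at rest on the round rest, its centre within 15 mm of the rest's centre; the short tube stands upright and at rest inside the tray on its floor; the trigger is released (within 0.05 rad of 0) (horizontal distance between tall_center and rest_top below 0.015 m and z of tall_center in the frame of rest_top between 0.036 and 0.052 m and angle between tall_center's own z axis and vertical below 0.12 rad and x of short_center in the frame of tray between -0.066 and 0.066 m and y of short_center in the frame of tray between -0.036 and 0.036 m and z of short_center in the frame of tray between 0.03 and 0.056 m and angle between short_center's own z axis and vertical below 0.15 rad and value of joint trigger below 0.05 rad and linear speed of each of tall_tube, short_tube below 0.02 m/s); the robot touches nothing.
It fails at once if the glue bottle, the solder reel or the bulb is shifted or knocked over (moved more than 30 mm) (distance of any of bottle_center, reel_center, bulb_center from where it was at the start of the episode above 0.03 m).
It fails at once if the trigger is squeezed while the tall tube is not on the rest (value of joint trigger above 0.15 rad and (horizontal distance between tall_center and rest_top above 0.025 m or z of tall_center in the frame of rest_top above 0.06 m)).
It fails at once if the tall tube is dropped (falls free at more than 0.7 m/s) (linear speed of tall_tube above 0.7 m/s and contact force between the fingers and tall_tube below 0.05 N).
It fails at once if the short tube is dropped (falls free at more than 0.7 m/s) (linear speed of short_tube above 0.7 m/s and contact force between the fingers and short_tube below 0.05 N).
It also fails if it takes over 70 s, if anything falls off the work surface, if the arm or the gripper's body presses on something with over 40 N, if the wrist force passes 120 N, or if a joint passes its speed limit or range.

## Working session

There is one attempt and no reset: what is moved stays moved. The work goes in short steps, Python scripts to look and compute and a tool call to move; the robot and the scene stay as the last step left them, time stands still between calls to the robot, and variables do not carry over. Pictures are saved under pics/ and viewed, and the job is handed in when it is done.

Besides the shell and the picture viewer there is one more tool, called after "Request:" as name(argument=value, ...) on one line, values as JSON. send_rows: Moves the arm, as the interface text tells. Its arguments: {"type":"object","properties":{"series":{"type":"array","items":{"type":"array","items":{"type":"number"}}},"gripper":{"type":"number"},"squeeze":{"type":"number"}},"required":["series"]}

```bash
mkdir -p pics; python3 - <<'E'
from rig import r, imaging
import cv2,numpy as np
s=r.sense()
for k,v in s.items(): print(k,v)
for n in ("scene","top","wrist"):
    g=imaging.grab_frame(n)
    cv2.imwrite(f"pics/{n}0.png",g["frame"][:,:,::-1])
    np.savez(f"{n}0.npz",**g)
    print(n,g["intrinsics"].tolist(),g["origin"],g["rotation"].tolist(),(g["depth"]>0).mean())
E
```

```text
clock 0.0
qpos [ 1.29559818e+00  3.53652628e-01  1.63415313e+00  4.95676153e-06
  1.15515300e+00 -2.38039350e-03]
qvel [ 0.0006033   0.00024993  0.00108722 -0.00067393 -0.00035853  0.00054245]
joint_efforts [ 1.24047103e-03 -6.05253625e+01 -3.42063510e+01  1.20326531e-04
  9.25629458e-03  1.31503273e-05]
eef_pos [168.25415179 601.40595526 208.85075612]
tcp_rot [-1.57216242e+00  7.78383831e-06 -2.72819764e-01]
contact_force [-0.40199687  0.26769562 -0.4641454 ]
wrist_torque [ 0.03729779 -0.00530992  0.020807  ]
opening 1.0029555031283353
scene [[437.71731003656583, 0.0, 321.15791624680253], [0.0, 437.71731003656583, 242.7112811343334], [0.0, 0.0, 1.0]] [-113.13712335 -781.81368986  617.82606745] [-2.058562685741208, 0.02225377776046611, -0.7226574802035295] 0.9533365885416667
top [[546.2654424920051, 0.0, 323.79061969136774], [0.0, 546.2654424920051, 242.32561590662328], [0.0, 0.0, 1.0]] [ 234.89283029  -40.3268154  1526.53818783] [-2.9301183368261023, 0.002595633881554482, -1.5582009040852798] 0.9959733072916667
wrist [[371.64829954431775, 0.0, 319.9844966239343], [0.0, 371.64829954431775, 238.03068196453643], [0.0, 0.0, 1.0]] [ 90.26257442 623.38096525 374.61712965] [2.8180776797712443, 0.0016617480472087554, 1.297077052544421] 0.995849609375
```

View pics/scene0.png

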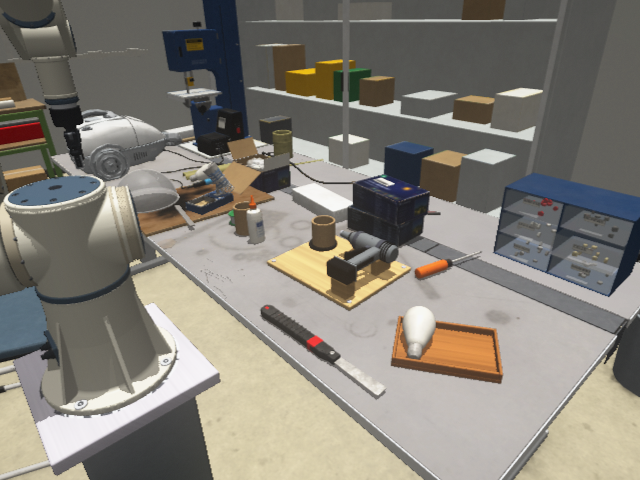

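View pics/top0.png

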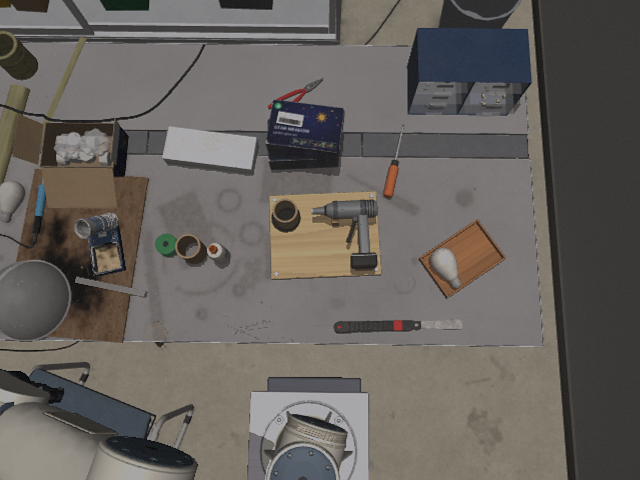

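View pics/wrist0.png

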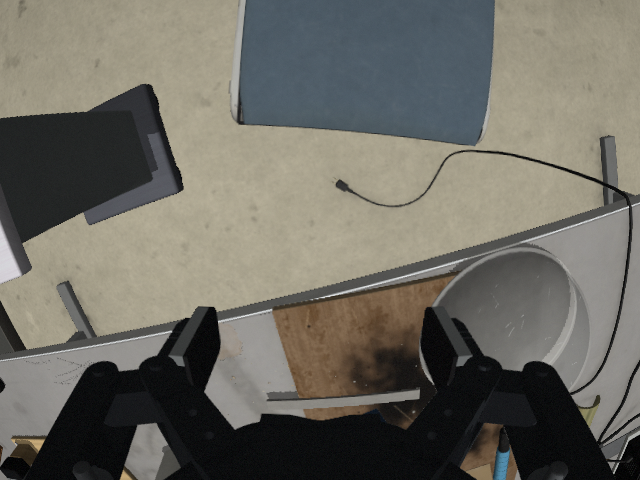

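```bash
cat > h.py <<'E'
import numpy as np,cv2
from scipy.spatial.transform import Rotation as R
def load(f): return dict(np.load(f))
def rot(g): return R.from_euler('xyz',g["rotation"]).as_matrix()
def cloud(g):
    K=g["intrinsics"];v,u=np.mgrid[0:480,0:640];d=g["depth"]
    P=np.stack([(u-K[0,2])/K[0,0]*d,(v-K[1,2])/K[1,1]*d,d],-1)
    return P@rot(g).T+g["origin"]
def ray(g,u,v,fish=False):
    K=g["intrinsics"];a=np.array([(u-K[0,2])/K[0,0],(v-K[1,2])/K[1,1]])
    if fish:
        t=np.linalg.norm(a);d=np.array([*(a/t*np.sin(t)),np.cos(t)]) if t>0 else np.array([0,0,1.])
    else: d=np.array([*a,1.]);d/=np.linalg.norm(d)
    return g["origin"],rot(g)@d
def plane(g,u,v,z,fish=False):
    o,d=ray(g,u,v,fish);return o+d*(z-o[2])/d[2]
def proj(g,P,fish=False):
    K=g["intrinsics"];p=(np.atleast_2d(P)-g["origin"])@rot(g)
    if fish:
        n=np.linalg.norm(p[:,:2],axis=1);t=np.arctan2(n,p[:,2]);a=p[:,:2]/n[:,None]*t[:,None]
    else: a=p[:,:2]/p[:,2:]
    return a*K[0,0]+K[:2,2]
E
python3 - <<'E'
from h import *
g=load('top0.npz');c=cloud(g)
for n,(x0,y0,x1,y1) in dict(a=(140,180,400,290),b=(400,210,520,310)).items():
    s=3 if n=='a' else 6
    im=g["frame"][y0:y1,x0:x1,::-1]
    cv2.imwrite(f'pics/top_{n}.png',cv2.resize(im,None,fx=s,fy=s,interpolation=cv2.INTER_CUBIC))
g=load('scene0.npz')
cv2.imwrite('pics/sc_a.png',cv2.resize(g["frame"][180:310,220:440,::-1],None,fx=3.6,fy=3.6,interpolation=cv2.INTER_CUBIC))
for p in [(160,160),(250,250),(320,300),(480,200)]: print(c[p[1],p[0]])
E
```

```text
[ 8.05895125e+02  4.55308586e+02 -7.68681980e-01]
[536.69330069 177.13519546   4.75449079]
[397.86829106 -23.68861113  -2.88125418]
[ 6.93560423e+02 -4.84145019e+02  5.29790010e-01]
```

View pics/top_a.png

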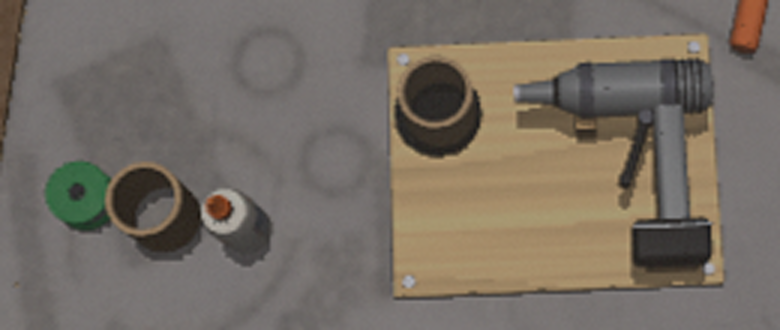

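View pics/top_b.png

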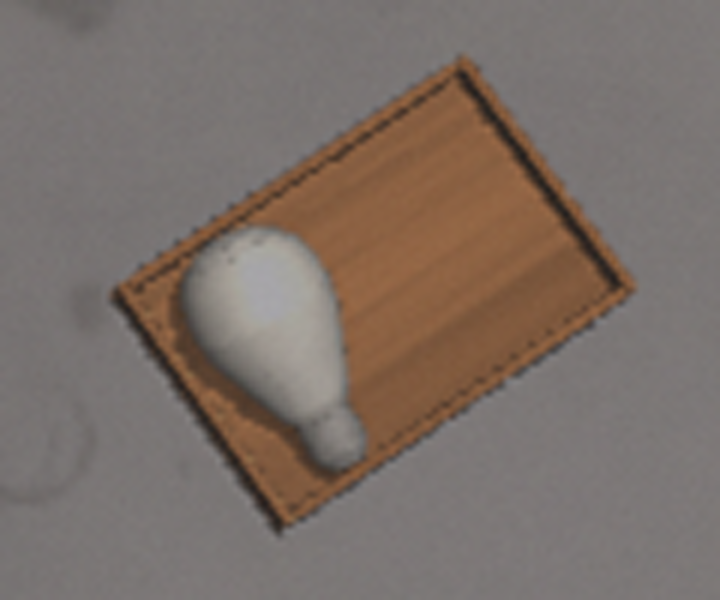

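View pics/sc_a.png

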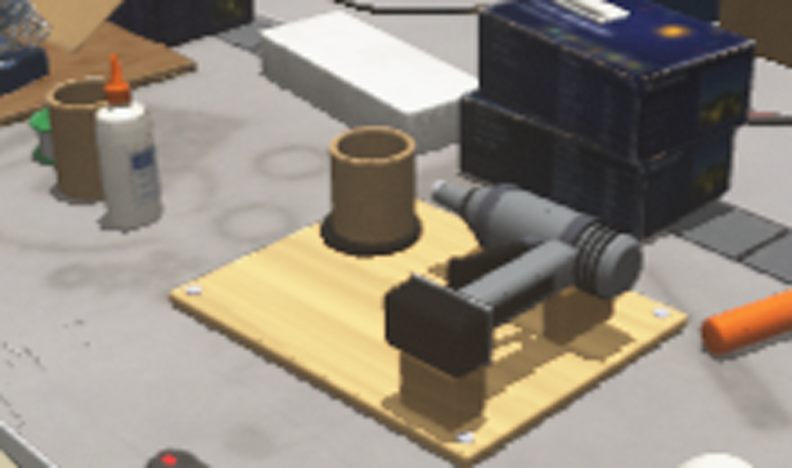

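```bash
cat > est.py <<'E'
from h import *
from scipy.optimize import least_squares
g=load('top0.npz');s=load('scene0.npz');c=cloud(g)
A=lambda u,v:((u+.5)/3-.5+140,(v+.5)/3-.5+180)
B=lambda u,v:((u+.5)/6-.5+400,(v+.5)/6-.5+210)
S=lambda u,v:((u+.5)/3.6-.5+220,(v+.5)/3.6-.5+180)
def rigid(loc,W):
    loc=np.array(loc,float);W=np.array(W)
    a=loc-loc.mean(0);b=W-W.mean(0)
    t=np.arctan2((a[:,0]*b[:,1]-a[:,1]*b[:,0]).sum(),(a*b).sum())
    Rm=np.array([[np.cos(t),-np.sin(t)],[np.sin(t),np.cos(t)]]);o=W.mean(0)-Rm@loc.mean(0)
    return t,o,(loc@Rm.T+o-W)
loc=[(70.5,177),(70.5,-133),(-174.5,177),(-174.5,-133)]
W=[plane(g,*A(*p),12)[:2] for p in [(389,48),(709,36),(394,298),(722,284)]]
t,o,e=rigid(loc,W);print('fixture yaw',t,o,'res',e.round(1).tolist())
W2=[plane(s,*S(*p),12)[:2] for p in [(687,319),(172,294),(467,456)]]
t2,o2,e=rigid([loc[1],loc[2],loc[3]],W2);print('scene fixture',t2,o2,e.round(1).tolist())
Rf=np.array([[np.cos(t),-np.sin(t)],[np.sin(t),np.cos(t)]])
for n,p in dict(rest=(0,130),tip=(0,55),grip=(-70,-84),pad=(-70,-44)).items(): print(n,(Rf@p+o).round(1))
# tray
tl=[(102,68),(102,-68),(-102,68),(-102,-68)]
px=[(117,293),(464,62),(280,528),(632,288)]
Wt=[plane(g,*B(*p),22)[:2] for p in px]
for q in Wt: print('tray c',q.round(1))
# +x end = bulb end: corners 117,293 and 280,528 ; determine y by right-handedness
import itertools
best=min((( lambda r:(np.abs(r[2]).max(),L,r))(rigid(L,Wt)) for L in ([(102,68),(-102,68),(102,-68),(-102,-68)],[(102,-68),(-102,-68),(102,68),(-102,68)])),key=lambda k:k[0])
tt,to,e=best[2];print('tray',tt,to,e.round(1).tolist())
Rt=np.array([[np.cos(tt),-np.sin(tt)],[np.sin(tt),np.cos(tt)]]);print('free',Rt@(-50,0)+to, 'bulb',Rt@(58,0)+to)
print('tall rim top',plane(g,*A(145,201),88),'short rim',plane(g,*A(436,92),92))
print('scene tall rim',plane(s,*S(86,98),88),'short',plane(s,*S(373,148),92))
print('spout',plane(g,*A(219,205),148),'reel',plane(g,*A(77,192),35), 'spout scene', plane(s,*S(116,60),148))
# depth: rim heights
for n,(u,v) in dict(tall=A(145,201),short=A(436,92)).items():
    u,v=int(u),int(v);P=c[v-16:v+17,u-16:u+17].reshape(-1,3);h=94 if n=='short' else 88
    m=P[:,2]>h-12;print(n,np.percentile(P[m,2],[10,50,90]),(P[m].max(0)+P[m].min(0))/2,np.ptp(P[m],axis=0))
E
python3 est.py
```

```text
fixture yaw 0.051015402580301426 [635.83831423 -52.42344987] res [[1.3, 1.2], [1.4, -0.2], [-0.8, 1.5], [-1.9, -2.4]]
scene fixture 0.05048967789705312 [635.32915532 -58.92812467] [[5.1, -0.9], [-1.1, 4.6], [-4.0, -3.7]]
rest [629.2  77.4]
tip [633.    2.5]
grip [ 570.2 -139.9]
pad [568.2 -99.9]
tray c [ 515.  -299.5]
tray c [ 628.1 -466.4]
tray c [ 406.2 -371.7]
tray c [ 520.3 -539.6]
tray 2.1656534629980735 [ 517.38693497 -419.31325942] [[1.6, 2.8], [2.7, 0.7], [-2.3, -1.2], [-2.0, -2.3]]
free [ 545.40645679 -460.72468776] bulb [ 484.88428967 -371.27600254]
tall rim top [527.31041675 332.47942353  88.        ] short rim [630.54068036  73.92494909  92.        ]
scene tall rim [521.74030228 318.29965471  88.        ] short [625.79147803  64.92062302  92.        ]
spout [512.37552567 253.10607678 148.        ] reel [545.8701523  410.12199333  35.        ] spout scene [509.45232134 242.9498511  148.        ]
tall [80.55951822 86.87180585 92.57885236] [399.08549826 164.6234994  801.37562854] [ 328.38533594  409.90062962 1450.32511857]
short [85.7740131  90.62426067 95.28776481] [449.54517298  34.85731814 804.39011546] [ 429.30468538  150.36826708 1444.29614474]
```

```bash
cat >> h.py <<'E'
def rows(p,yaw,n=None,nt=None,start=None):
    """straight line to p with yaw; turn spread over the same rows. prints rows rounded"""
    from rig import r
    s=r.sense();p0=np.array(s["eef_pos"]);R0=R.from_euler('xyz',s["tcp_rot"])
    if start is not None: p0=np.array(start[0],float);R0=R.from_euler('xyz',[-np.pi/2,0,start[1]])
    Rt=R.from_euler('xyz',[-np.pi/2,0,yaw]); rv=(R0.inv()*Rt).as_rotvec()
    p=np.array(p,float)
    L=np.linalg.norm(p-p0);k=max(L/48,np.abs(np.degrees(rv)).max()/8.3)
    n=n or int(np.ceil(k)) or 1
    Rc=R0;pc=p0.copy();out=[]
    for i in range(n):
        tgt=p0+(p-p0)*(i+1)/n
        d=np.round(Rc.inv().apply(tgt-pc)/1000,4);a=np.round(np.degrees(rv)/n,2)
        pc=pc+Rc.apply(d*1000);Rc=Rc*R.from_rotvec(np.radians(a));out.append([*d.tolist(),*a.tolist()])
    for i in range(0,n,8): print(str(out[i:i+8]).replace(' ',''))
    print('end',pc.round(1),Rc.as_euler('xyz').round(4),'from',p0.round(1))
E
python3 -c "
from h import *
rows((600,110,230),-1.52)"
```

```text
[[0.0392,-0.0015,-0.0255,0.0,5.1,0.0],[0.0412,-0.0014,-0.0219,0.0,5.1,0.0],[0.0431,-0.0015,-0.0182,0.0,5.1,0.0],[0.0445,-0.0015,-0.0143,0.0,5.1,0.0],[0.0456,-0.0015,-0.0102,0.0,5.1,0.0],[0.0463,-0.0014,-0.0062,0.0,5.1,0.0],[0.0467,-0.0015,-0.002,0.0,5.1,0.0],[0.0467,-0.0015,0.0021,0.0,5.1,0.0]]
[[0.0463,-0.0014,0.0063,0.0,5.1,0.0],[0.0455,-0.0015,0.0104,0.0,5.1,0.0],[0.0445,-0.0015,0.0144,0.0,5.1,0.0],[0.043,-0.0015,0.0182,0.0,5.1,0.0],[0.0412,-0.0014,0.0221,0.0,5.1,0.0],[0.0391,-0.0015,0.0256,0.0,5.1,0.0]]
end [600. 110. 230.] [-1.5712e+00 -1.0000e-03 -1.5190e+00] from [168.3 601.5 209. ]
```

Request:
send_rows(series=[[0.039,-0.0015,-0.0255,0,5.1,0],[0.041,-0.0015,-0.022,0,5.1,0],[0.043,-0.0015,-0.018,0,5.1,0],[0.0445,-0.0015,-0.0145,0,5.1,0],[0.0455,-0.0015,-0.01,0,5.1,0],[0.0465,-0.0015,-0.006,0,5.1,0],[0.0465,-0.0015,-0.002,0,5.1,0],[0.0465,-0.0015,0.002,0,5.1,0]], gripper=1.0, squeeze=30)

```text
clock: 0.95
eef_pos: [415.4, 319.9, 221.6]
tcp_rot: [-1.571, 0.0, -0.988]
contact_force: [1.4, 0.4, 0.0]
opening: 1.002
```

```bash
python3 -c "
from h import *
from rig import imaging,r
g=imaging.grab_frame('wrist');np.savez('w1.npz',**g);cv2.imwrite('pics/w1.png',g['frame'][:,:,::-1])
print(r.sense()['qpos'],g['origin'],r.sense()['clock'])
rows((600,110,230),-1.52)"
```

```text
[ 0.6445761   0.18407361  1.83328779 -0.0040111   1.12373876  0.07098347] [371.15832463 387.87581313 387.32018223] 1.0
[[0.0451,-0.0012,0.0066,-0.02,5.01,0.03],[0.0444,-0.0012,0.0106,-0.02,5.01,0.03],[0.0432,-0.0012,0.0144,-0.02,5.01,0.03],[0.0419,-0.0013,0.0181,-0.02,5.01,0.03],[0.0401,-0.0013,0.0217,-0.02,5.01,0.03],[0.0381,-0.0013,0.0251,-0.02,5.01,0.03]]
end [600. 110. 230.] [-1.5712e+00 -3.0000e-04 -1.5201e+00] from [419.3 315.4 221.9]
```

View pics/w1.png

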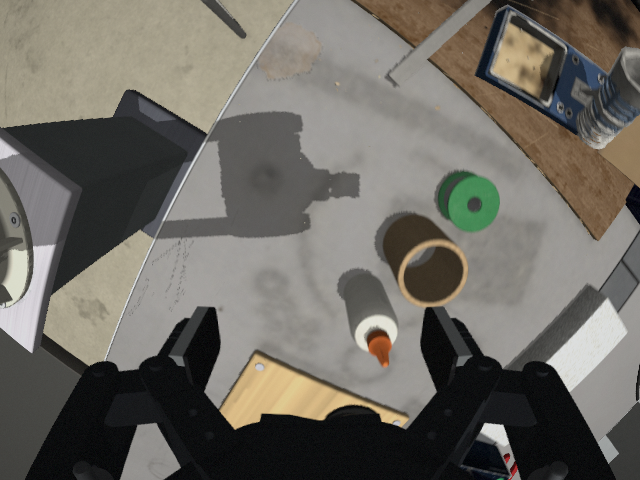

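```bash
python3 -c "
from h import *
g=load('w1.npz')
for n,p,z in [('tall',(433,272),88),('reel',(474,203),35),('spout',(382,360),148),('shldr',(377,334),108)]:print(n,plane(g,*p,z,True).round(1))
im=g['frame'][170:390,310:520,::-1];cv2.imwrite('pics/w1c.png',cv2.resize(im,None,fx=3,fy=2.7))
"
```

```text
tall [529.9 333.1  88. ]
reel [547.7 407.9  35. ]
spout [513.7 261.6 148. ]
shldr [515.2 261.7 108. ]
```

Request:
send_rows(series=[[0.045,-0.001,0.0065,0,5,0],[0.0445,-0.001,0.0105,0,5,0],[0.043,-0.001,0.0145,0,5,0],[0.042,-0.001,0.018,0,5,0],[0.04,-0.001,0.0215,0,5,0],[0.038,-0.001,0.025,0,5,0],[0,0,0,0,0,0]])

```text
clock: 1.7
eef_pos: [600.0, 114.2, 227.4]
tcp_rot: [-1.569, -0.001, -1.515]
contact_force: [-0.3, 0.7, -0.0]
opening: 0.998
```

```bash
python3 -c "
from h import *
from rig import imaging,r
g=imaging.grab_frame('wrist');np.savez('w2.npz',**g);cv2.imwrite('pics/w2.png',g['frame'][:,:,::-1])
print(r.sense()['eef_pos'],g['origin'],r.sense()['clock'])"
```

```text
[598.15626947 116.10433181 227.08638491] [595.9324277  195.82998564 392.95750699] 1.75
```

View pics/w2.png

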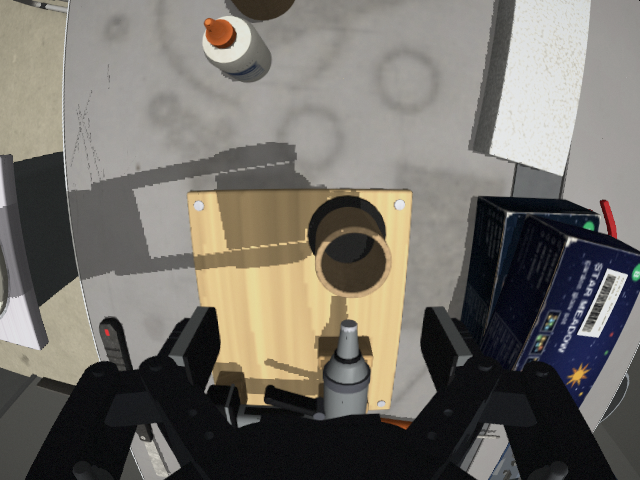

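View pics/w1c.png

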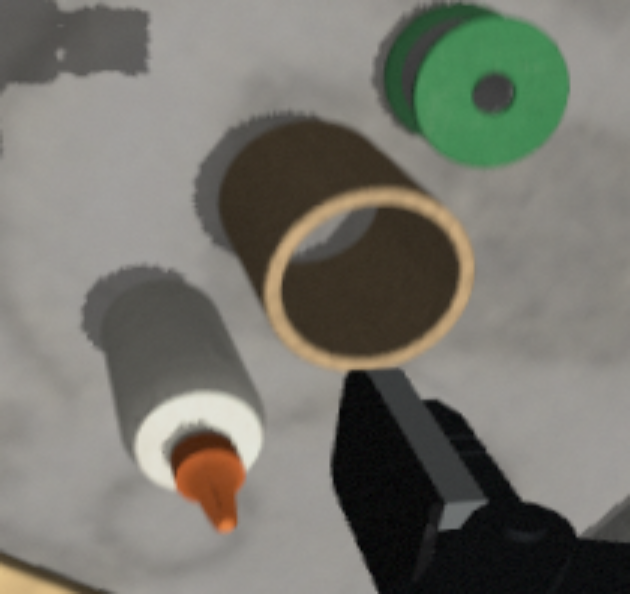

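```bash
cat >> h.py <<'E'
def tri(obs):
    A=np.zeros((3,3));b=np.zeros(3);ds=[]
    for g,p,f in obs:
        o,d=ray(g,*p,f);M=np.eye(3)-np.outer(d,d);A+=M;b+=M@o;ds.append((o,M))
    x=np.linalg.solve(A,b);return x.round(1),[round(float(np.linalg.norm(M@(x-o))),1) for o,M in ds]
E
python3 -c "
from h import *
g=load('w2.npz');w1=load('w1.npz');t=load('top0.npz')
A=lambda u,v:((u+.5)/3-.5+140,(v+.5)/3-.5+180)
for n,p,z in [('short',(353.5,263),92),('cTL',(190,191),12),('cTR',(411,189),12),('tip',(348,321),75),('restedge top',(347,195),20)]:print(n,plane(g,*p,z,True).round(1))
print('short',tri([(g,(353.5,263),True),(t,A(436,92),False)]))
print('tall',tri([(w1,(433,273),True),(t,A(145,201),False)]))
print('reel',tri([(w1,(474,203),True),(t,A(77,192),False)]))
print('spout',tri([(w1,(385,366),True),(t,A(219,205),False)]), )
im=g['frame'][170:340,180:420,::-1];cv2.imwrite('pics/w2c.png',cv2.resize(im,None,fx=3.3,fy=3.3,interpolation=cv2.INTER_CUBIC))
"
```

```text
short [632.6  73.   92. ]
cTL [459.6 113.7  12. ]
cTR [697.  127.7  12. ]
tip [634.9   3.2  75. ]
restedge top [628.4 118.3  20. ]
short (array([631.5,  73.6,  92.4]), [1.1, 1.1])
tall (array([527.6, 332.3,  91.5]), [1.2, 1.2])
reel (array([544.2, 407.7,  42.3]), [0.2, 0.2])
spout (array([516.5, 255.7, 146.4]), [4.3, 4.3])
```

View pics/w2c.png

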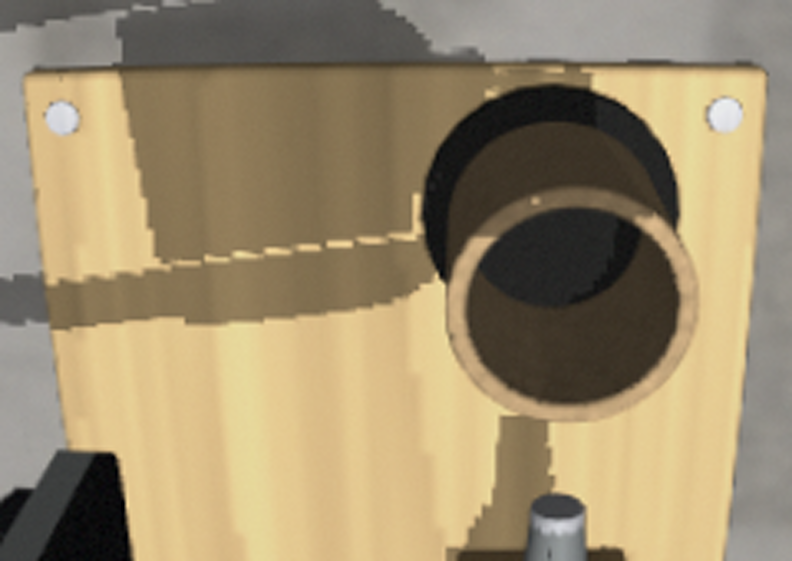

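```bash
cat > fx.py <<'E'
from h import *
from scipy.optimize import least_squares
w=load('w2.npz');t=load('top0.npz')
A=lambda u,v:((u+.5)/3-.5+140,(v+.5)/3-.5+180)
C=lambda u,v:((u+.5)/3.3-.5+180,(v+.5)/3.3-.5+170)
W=[((70.5,177,12),C(768,66)),((-174.5,177,12),C(25,72)),((0,55,75),C(558,505))]
T=[((70.5,177,12),A(389,48)),((70.5,-133,12),A(709,36)),((-174.5,177,12),A(394,298)),((-174.5,-133,12),A(722,284)),((0,55,75),A(515,93))]
rest=[C(422,200),C(680,200),C(553,86)]
def fp(q,P):
    c,s=np.cos(q[2]),np.sin(q[2]);return np.array([q[0]+c*P[0]-s*P[1],q[1]+s*P[0]+c*P[1],P[2]])
def res(q,wt=1):
    e=[]
    for P,p in W:e+=list((proj(w,fp(q,P),True)[0]-p)*1.2)
    for P,p in T:e+=list((proj(t,fp(q,P))[0]-p)*2.6)
    rc=fp(q,(0,130,20))
    for p in rest:e.append(np.linalg.norm(plane(w,*p,20,True)-rc)-42)
    return np.array(e)
s=least_squares(res,[635,-52,.05]);print(s.x.round(3));print(s.fun.round(1))
for n,P in dict(rest=(0,130,20),tip=(0,55,75),grip=(-70,-84,75),pad=(-70,-44,75)).items():print(n,fp(s.x,P).round(1))
o=W;
W=[];print('top only',least_squares(lambda q:res(q)[:-3],[635,-52,.05]).x)
W=o;T=[];print('wrist only',least_squares(res,[635,-52,.05]).x)
print('short wrist',plane(w,*C(572,304),92,True))
E
python3 fx.py
```

```text
[ 6.37407e+02 -5.32330e+01  5.00000e-02]
[ 0.4  0.1 -2.1 -2.  -1.3 -0.5 -0.2 -2.6  1.  -2.4 -0.8 -0.9  2.8  0.5
  1.   0.4 -0.8  0.1 -1. ]
rest [630.9  76.6  20. ]
tip [634.7   1.7  75. ]
grip [ 571.7 -140.6   75. ]
pad [ 569.7 -100.7   75. ]
top only [ 6.36359391e+02 -5.23642891e+01  5.07246607e-02]
wrist only [ 6.39061194e+02 -5.38254526e+01  5.66987409e-02]
short wrist [632.001738    74.13948198  92.        ]
```

```bash
python3 -c "
from h import *
rows((632,74,115),-1.52,5)
rows((632,74,46),-1.52,3,start=((632,74,115),-1.52))"
```

```text
[[0.0088,0.0224,0.0063,0.0,0.09,0.0],[0.0088,0.0224,0.0063,0.0,0.09,0.0],[0.0088,0.0225,0.0062,0.0,0.09,0.0],[0.0087,0.0224,0.0064,0.0,0.09,0.0],[0.0088,0.0224,0.0063,0.0,0.09,0.0]]
end [632.  74. 115.] [-1.5711e+00 -2.0000e-04 -1.5199e+00] from [598.2 116.1 227.1]
[[-0.0,0.023,-0.0,0.0,0.0,0.0],[-0.0,0.023,-0.0,0.0,0.0,0.0],[-0.0,0.023,-0.0,0.0,0.0,0.0]]
end [632.  74.  46.] [-1.5708 -0.     -1.52  ] from [632.  74. 115.]
```

Request:
send_rows(series=[[0.009,0.0225,0.0065,0,0.1,0],[0.009,0.0225,0.0065,0,0.1,0],[0.009,0.0225,0.006,0,0.1,0],[0.0085,0.0225,0.0065,0,0.1,0],[0.0085,0.0225,0.0065,0,0.1,0],[0,0,0,0,0,0],[0,0,0,0,0,0]])

```text
clock: 2.45
eef_pos: [630.6, 77.0, 115.1]
tcp_rot: [-1.572, 0.0, -1.516]
contact_force: [1.2, -0.8, -0.4]
opening: 0.997
```

```bash
python3 -c "
from h import *
from rig import imaging,r
g=imaging.grab_frame('wrist');np.savez('w3.npz',**g);cv2.imwrite('pics/w3.png',g['frame'][:,:,::-1])
for i in range(3): s=r.sense();print(s['eef_pos'],s['tcp_rot'],s['clock'],np.degrees(s['qvel']).round(2))
print(g['origin'])"
```

```text
[631.26289182  77.10220407 115.9451114 ] [-1.57054747e+00  2.85820169e-04 -1.51622309e+00] 2.5 [ 0.05 -0.9  -0.41  0.01 -0.21 -0.05]
[631.26289182  77.10220407 115.9451114 ] [-1.57054747e+00  2.85820169e-04 -1.51622309e+00] 2.5 [ 0.05 -0.9  -0.41  0.01 -0.21 -0.05]
[631.26289182  77.10220407 115.9451114 ] [-1.57054747e+00  2.85820169e-04 -1.51622309e+00] 2.5 [ 0.05 -0.9  -0.41  0.01 -0.21 -0.05]
[627.14240779 158.32335727 280.80169273]
```

View pics/w3.png

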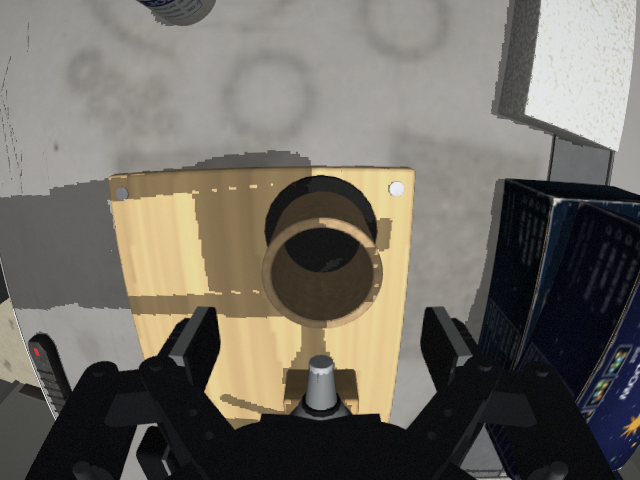

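```bash
python3 -c "
from h import *
g=load('w3.npz');w2=load('w2.npz')
print(plane(g,323,271,92,True),tri([(g,(323,271),True),(w2,(353.3,262.1),True)]))
rows((632,73.5,46),-1.52,3)"
```

```text
[632.91891303  75.9081843   92.        ] (array([633.6,  69.5,  79.3]), [0.8, 0.8])
[[0.0012,0.0233,0.0002,-0.0,0.07,-0.01],[0.0012,0.0233,0.0001,-0.0,0.07,-0.01],[0.0012,0.0233,0.0002,-0.0,0.07,-0.01]]
end [632.   73.5  46. ] [-1.5705e+00 -2.0000e-04 -1.5199e+00] from [631.3  77.1 115.9]
```

Request:
send_rows(series=[[0.001,0.0235,0.0005,0,0,0],[0.001,0.0235,0.0005,0,0,0],[0.0005,0.023,0,0,0,0],[0,0,0,0,0,0]])

```text
clock: 2.9
eef_pos: [630.9, 74.2, 43.9]
tcp_rot: [-1.574, -0.0, -1.516]
contact_force: [-0.1, 1.1, -0.6]
opening: 1.0
```

Request:
send_rows(series=[[0,0,0,0,0,0],[0,0,0,0,0,0],[0,0,0,0,0,0],[0,0,0,0,0,0],[0,0,0,0,0,0]], gripper=0.5, squeeze=30)

```text
clock: 3.4
eef_pos: [634.0, 74.2, 47.3]
tcp_rot: [-1.568, 0.001, -1.517]
contact_force: [-0.8, 1.1, 7.8]
opening: 0.782
```

```bash
python3 -c "
from h import *
from rig import imaging,r
g=imaging.grab_frame('wrist');np.savez('w4.npz',**g);cv2.imwrite('pics/w4.png',g['frame'][:,:,::-1])
s=r.sense();print(s)"
```

```text
{'clock': 3.45, 'qpos': array([1.13928623e-01, 5.54455193e-01, 1.72262960e+00, 4.34944255e-04,
       8.61403117e-01, 6.00100175e-02]), 'qvel': array([ 0.00132687, -0.000634  , -0.00119056,  0.00038664,  0.00137919,
        0.00153707]), 'joint_efforts': array([-9.32102501e-01, -6.24967861e+01, -2.51489568e+01, -3.34288627e-01,
       -4.69758790e-01,  5.01989387e-02]), 'eef_pos': array([633.98672199,  74.17420141,  47.27992502]), 'tcp_rot': array([-1.56771706e+00,  5.16500267e-04, -1.51715972e+00]), 'contact_force': array([-0.97663539,  0.94093701,  8.45734406]), 'wrist_torque': array([0.19750233, 0.3447379 , 0.06180886]), 'opening': 0.784859078415289}
```

View pics/w4.png

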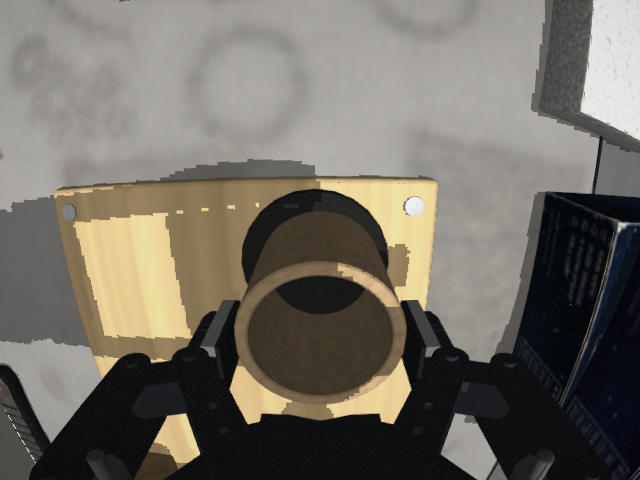

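```bash
python3 -c "
from h import *
c=cloud(load('top0.npz')).reshape(-1,3)
m=(c[:,2]>60)&(c[:,1]<120)&(c[:,1]>-560)&(c[:,0]>680)&(c[:,0]<1000);print(c[m].min(0),c[m].max(0))
P=c[m];print(P[np.argsort(P[:,0])[:10]].round())
rows((545,-461,157),-0.976,14,start=((634,74,157),-1.517))"
```

```text
[ 776.07359665 -559.90886378   60.00528048] [999.98400181 119.89908299 208.80707279]
[[776. -66.  94.]
 [777. -63. 130.]
 [777. -61.  84.]
 [777. -65. 137.]
 [777. -67.  84.]
 [777. -66. 129.]
 [777. -66.  99.]
 [777. -69. 114.]
 [777. -64.  83.]
 [778. 107.  77.]]
[[0.0378,-0.0,-0.0084,0.0,-2.21,0.0],[0.0375,-0.0,-0.0099,0.0,-2.21,0.0],[0.037,-0.0,-0.0112,0.0,-2.21,0.0],[0.0366,-0.0,-0.0128,0.0,-2.21,0.0],[0.0361,-0.0,-0.0141,0.0,-2.21,0.0],[0.0355,-0.0,-0.0155,0.0,-2.21,0.0],[0.0349,-0.0,-0.0168,0.0,-2.21,0.0],[0.0342,-0.0,-0.0182,0.0,-2.21,0.0]]
[[0.0335,-0.0,-0.0195,0.0,-2.21,0.0],[0.0327,-0.0,-0.0208,0.0,-2.21,0.0],[0.0319,-0.0,-0.022,0.0,-2.21,0.0],[0.031,-0.0,-0.0232,0.0,-2.21,0.0],[0.0301,-0.0,-0.0244,0.0,-2.21,0.0],[0.0291,-0.0,-0.0256,0.0,-2.21,0.0]]
end [ 545. -461.  157.] [-1.5708  0.     -0.977 ] from [634.  74. 157.]
```

Request:
send_rows(series=[[0,-0.015,0,0,0,0],[0,-0.025,0,0,0,0],[0,-0.03,0,0,0,0],[0,-0.025,0,0,0,0],[0,-0.015,0,0,0,0]])

```text
clock: 3.95
eef_pos: [633.8, 73.8, 158.7]
tcp_rot: [-1.567, 0.0, -1.517]
contact_force: [-0.4, -0.1, -0.1]
opening: 0.781
```

Request:
send_rows(series=[[0.025,0,-0.0055,0,-2.2,0],[0.0375,0,-0.0095,0,-2.2,0],[0.037,0,-0.011,0,-2.2,0],[0.0365,0,-0.0125,0,-2.2,0],[0.036,0,-0.014,0,-2.2,0],[0.0355,0,-0.0155,0,-2.2,0],[0.035,0,-0.017,0,-2.2,0],[0.034,0,-0.018,0,-2.2,0]])

```text
clock: 4.75
eef_pos: [584.1, -220.2, 155.6]
tcp_rot: [-1.571, -0.0, -1.209]
contact_force: [0.2, 0.5, -0.6]
opening: 0.779
```

Request:
send_rows(series=[[0.0335,0,-0.0195,0,-2.2,0],[0.0325,0,-0.021,0,-2.2,0],[0.032,0,-0.022,0,-2.2,0],[0.031,0,-0.023,0,-2.2,0],[0.025,0,-0.02,0,-2.2,0],[0.015,0,-0.014,0,-2.2,0],[0,0,0,0,0,0]])

```text
clock: 5.45
eef_pos: [548.8, -425.8, 155.3]
tcp_rot: [-1.571, -0.001, -0.981]
contact_force: [0.6, 0.2, -0.7]
opening: 0.781
```

```bash
python3 -c "
from h import *
from rig import imaging,r
g=imaging.grab_frame('wrist');np.savez('w5.npz',**g);cv2.imwrite('pics/w5.png',g['frame'][:,:,::-1])
s=r.sense();print(s['eef_pos'],s['tcp_rot'],s['opening'],s['clock'])"
```

```text
[ 549.12601948 -423.99691407  155.16464484] [-1.57078889e+00  2.34210433e-04 -9.82079155e-01] 0.7865350054290824 5.5
```

View pics/w5.png

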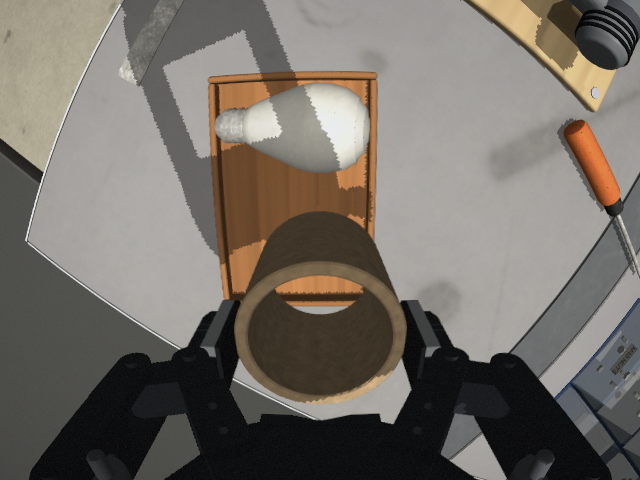

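```bash
python3 - <<'E'
from h import *
g=load('w5.npz')
c=[plane(g,*p,22,True)[:2] for p in [(209,76),(377,73),(226,300),(363,305)]]
for q in c: print(q.round(1))
x=np.array([*(c[0]-c[2])]);print(np.linalg.norm(c[0]-c[2]),np.linalg.norm(c[1]-c[3]),np.linalg.norm(c[0]-c[1]),np.linalg.norm(c[2]-c[3]),np.arctan2(x[1],x[0]), np.mean(c,axis=0))
o=np.array([517.4,-419.3]);t=2.1656
Rt=np.array([[np.cos(t),-np.sin(t)],[np.sin(t),np.cos(t)]])
print([(proj(g,[*(Rt@p+o),22],True)[0]).round() for p in [(102,68),(102,-68),(-102,68),(-102,-68)]])
im=g['frame'][50:330,180:420,::-1];cv2.imwrite('pics/w5c.png',cv2.resize(im,None,fx=3,fy=2,interpolation=cv2.INTER_CUBIC))
E
```

```text
[ 408.6 -376.7]
[ 520.8 -302.4]
[ 520.7 -540.8]
[ 628.5 -473.7]
198.7687367898437 202.4499574313979 134.58953452422296 126.94272346220572 2.170377876637338 [ 519.65302876 -423.39080655]
[array([207.,  69.]), array([377.,  64.]), array([223., 299.]), array([370., 300.])]
```

View pics/w5c.png

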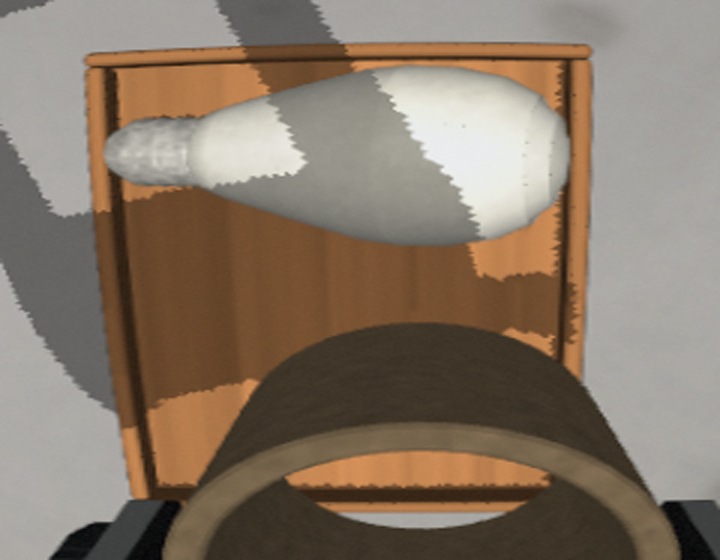

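```bash
python3 -c "
from h import *
rows((549,-466,155),-0.976,3)"
```

```text
[[0.0116,0.0001,-0.0078,-0.0,-0.12,-0.0],[0.0116,0.0,-0.0078,-0.0,-0.12,-0.0],[0.0116,0.0001,-0.0079,-0.0,-0.12,-0.0]]
end [ 549. -466.  155.] [-1.5708e+00  2.0000e-04 -9.7580e-01] from [ 549.1 -424.   155.2]
```

Request:
send_rows(series=[[0.0115,0,-0.008,0,0,0],[0.0115,0,-0.008,0,0,0],[0.0115,0,-0.008,0,0,0],[0,0,0,0,0,0],[0,0,0,0,0,0]])

```text
clock: 6.0
eef_pos: [548.9, -465.2, 154.8]
tcp_rot: [-1.571, 0.001, -0.98]
contact_force: [0.0, 0.3, -1.0]
opening: 0.78
```

```bash
python3 -c "
from h import *
from rig import imaging,r
g=imaging.grab_frame('wrist');np.savez('w6.npz',**g);cv2.imwrite('pics/w6.png',g['frame'][:,:,::-1])
s=r.sense();print(s['eef_pos'],s['tcp_rot'],s['opening'],s['clock'])"
```

```text
[ 548.94220301 -464.80646759  154.83771112] [-1.57076562e+00  6.82278251e-04 -9.79917330e-01] 0.77814859507975 6.05
```

View pics/w6.png

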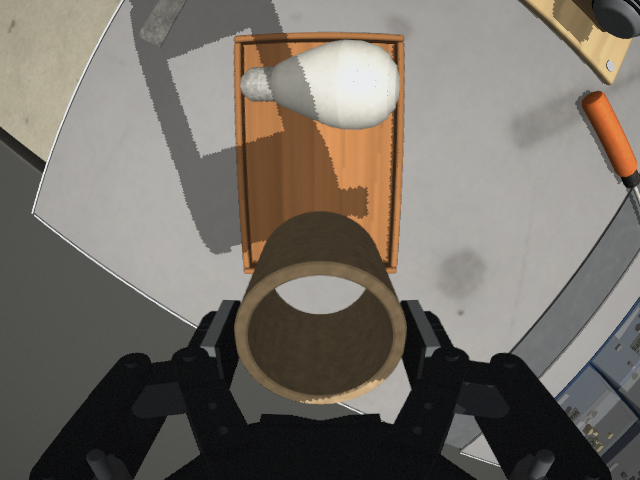

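Request:
send_rows(series=[[0,0.015,0,0,0,0],[0,0.025,0,0,0,0],[0,0.025,0,0,0,0],[0,0.02,0,0,0,0],[0,0.015,0,0,0,0],[0,0.01,0,0,0,0],[0,0,0,0,0,0],[0,0,0,0,0,0]])

```text
clock: 6.85
eef_pos: [549.4, -465.3, 45.5]
tcp_rot: [-1.571, -0.001, -0.98]
contact_force: [-0.4, 0.7, -0.3]
opening: 0.782
```

Request:
send_rows(series=[[0,0.003,0,0,0,0],[0,0.003,0,0,0,0],[0,0,0,0,0,0]])

```text
clock: 7.15
eef_pos: [549.0, -465.1, 39.1]
tcp_rot: [-1.571, -0.0, -0.98]
contact_force: [-0.1, 0.3, -1.2]
opening: 0.781
```

```bash
python3 -c "
from h import *
from rig import imaging,r
g=imaging.grab_frame('wrist');np.savez('w7.npz',**g);cv2.imwrite('pics/w7.png',g['frame'][:,:,::-1])
s=r.sense();print(s['eef_pos'],s['tcp_rot'],s['opening'],s['clock'],s['contact_force'])"
```

```text
[ 549.03746866 -465.10683573   39.23440924] [-1.57076182e+00 -1.52460811e-04 -9.79675853e-01] 0.7840775609658559 7.2 [ 0.32854596 -1.10504012  0.26115303]
```

View pics/w7.png

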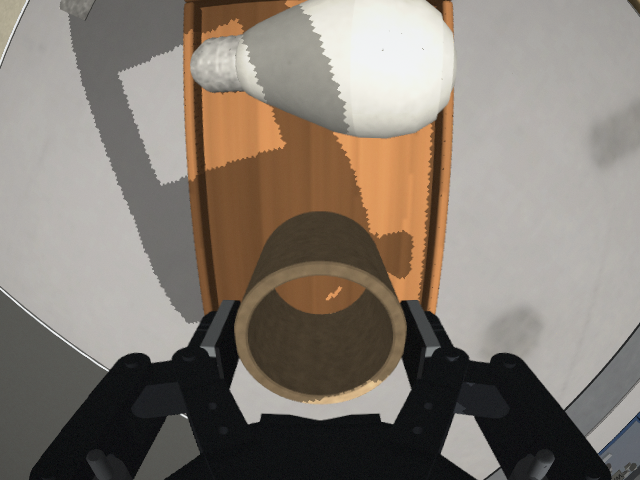

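Request:
send_rows(series=[[0,0.002,0,0,0,0],[0,0.002,0,0,0,0],[0,0,0,0,0,0]])

```text
clock: 7.5
eef_pos: [548.8, -464.9, 34.7]
tcp_rot: [-1.571, 0.001, -0.98]
contact_force: [0.2, 0.1, -1.3]
opening: 0.784
```

Request:
send_rows(series=[[0,0.0015,0,0,0,0],[0,0,0,0,0,0]])

```text
clock: 7.7
eef_pos: [549.0, -465.1, 33.5]
tcp_rot: [-1.571, 0.0, -0.98]
contact_force: [0.1, -0.1, -0.2]
opening: 0.786
```

Request:
send_rows(series=[[0,0.0015,0,0,0,0],[0,0,0,0,0,0]])

```text
clock: 7.9
eef_pos: [549.2, -465.3, 33.3]
tcp_rot: [-1.571, -0.0, -0.98]
contact_force: [-2.8, 1.5, 9.0]
opening: 0.782
```

Request:
send_rows(series=[[0,0.0015,0,0,0,0],[0,0,0,0,0,0]])

```text
clock: 8.1
eef_pos: [549.2, -465.3, 33.2]
tcp_rot: [-1.571, -0.001, -0.98]
contact_force: [-7.2, 5.7, 20.0]
opening: 0.782
```

Request:
send_rows(series=[[0,-0.002,0,0,0,0],[0,0,0,0,0,0]])

```text
clock: 8.3
eef_pos: [549.4, -465.5, 33.3]
tcp_rot: [-1.571, -0.001, -0.98]
contact_force: [-2.5, 1.3, 8.3]
opening: 0.781
```

Request:
send_rows(series=[[0,0,0,0,0,0],[0,0,0,0,0,0],[0,0,0,0,0,0],[0,0,0,0,0,0]], gripper=1.0)

```text
clock: 8.7
eef_pos: [548.9, -464.9, 32.2]
tcp_rot: [-1.571, 0.001, -0.98]
contact_force: [-0.1, 0.6, -0.2]
opening: 1.006
```

```bash
python3 -c "
from h import *
from rig import imaging,r
g=imaging.grab_frame('wrist');np.savez('w8.npz',**g);cv2.imwrite('pics/w8.png',g['frame'][:,:,::-1])
s=r.sense();print(s['eef_pos'],s['tcp_rot'],s['opening'],s['clock'],s['contact_force'])"
```

```text
[ 548.9174584  -464.95570931   32.26817332] [-1.57092160e+00  4.41577232e-04 -9.79659939e-01] 1.0048213900151746 8.75 [-0.33838404 -0.24165154  0.32999355]
```

View pics/w8.png

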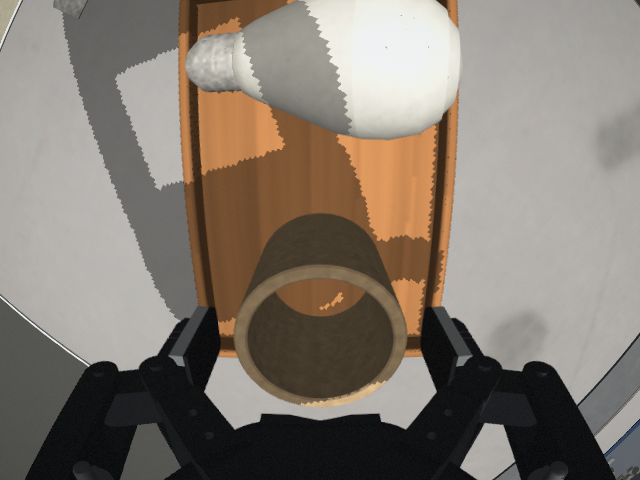

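```bash
python3 -c "
from h import *
rows((530,300,212),-1.77,17,start=((549,-465,212),-.98))"
```

```text
[[-0.038,-0.0,0.0241,0.0,2.66,-0.0],[-0.0391,-0.0,0.0224,0.0,2.66,-0.0],[-0.04,-0.0,0.0205,0.0,2.66,-0.0],[-0.041,-0.0,0.0186,0.0,2.66,-0.0],[-0.0418,-0.0,0.0167,0.0,2.66,-0.0],[-0.0425,-0.0,0.0148,0.0,2.66,-0.0],[-0.0432,-0.0,0.0127,0.0,2.66,-0.0],[-0.0437,-0.0,0.0108,0.0,2.66,-0.0]]
[[-0.0442,-0.0,0.0087,0.0,2.66,-0.0],[-0.0445,-0.0,0.0066,0.0,2.66,-0.0],[-0.0448,-0.0,0.0046,0.0,2.66,-0.0],[-0.0449,-0.0,0.0025,0.0,2.66,-0.0],[-0.0451,0.0,0.0004,0.0,2.66,-0.0],[-0.0449,-0.0,-0.0017,0.0,2.66,-0.0],[-0.0449,-0.0,-0.0038,0.0,2.66,-0.0],[-0.0446,-0.0,-0.0058,0.0,2.66,-0.0]]
[[-0.0443,-0.0,-0.008,0.0,2.66,-0.0]]
end [530. 300. 212.] [-1.5708  0.     -1.7692] from [ 549. -465.  212.]
```

Request:
send_rows(series=[[0,-0.015,0,0,0,0],[0,-0.03,0,0,0,0],[0,-0.045,0,0,0,0],[0,-0.045,0,0,0,0],[0,-0.03,0,0,0,0],[0,-0.015,0,0,0,0]])

```text
clock: 9.35
eef_pos: [550.3, -466.1, 217.6]
tcp_rot: [-1.569, -0.006, -0.98]
contact_force: [0.3, -0.3, 0.0]
opening: 1.003
```

Request:
send_rows(series=[[-0.038,0,0.024,0,2.66,0],[-0.039,0,0.0225,0,2.66,0],[-0.04,0,0.0205,0,2.66,0],[-0.041,0,0.0185,0,2.66,0],[-0.042,0,0.0165,0,2.66,0],[-0.0425,0,0.015,0,2.66,0],[-0.043,0,0.0125,0,2.66,0],[-0.0435,0,0.011,0,2.66,0]])

```text
clock: 10.15
eef_pos: [539.1, -103.7, 212.2]
tcp_rot: [-1.572, 0.0, -1.353]
contact_force: [1.1, 0.2, 1.2]
opening: 1.001
```

Request:
send_rows(series=[[-0.044,0,0.0085,0,2.66,0],[-0.0445,0,0.0065,0,2.66,0],[-0.045,0,0.0045,0,2.66,0],[-0.045,0,0.0025,0,2.66,0],[-0.045,0,0.0005,0,2.66,0],[-0.045,0,-0.0015,0,2.66,0],[-0.045,0,-0.004,0,2.66,0],[-0.0445,0,-0.006,0,2.66,0]])

```text
clock: 10.95
eef_pos: [529.7, 256.3, 212.2]
tcp_rot: [-1.571, -0.001, -1.724]
contact_force: [0.8, 0.2, 0.8]
opening: 0.998
```

Request:
send_rows(series=[[-0.034,0,-0.006,0,2.66,0],[0,0,0,0,0,0],[0,0,0,0,0,0],[0,0,0,0,0,0]])

```text
clock: 11.35
eef_pos: [529.3, 288.0, 212.2]
tcp_rot: [-1.572, -0.001, -1.769]
contact_force: [-0.3, -0.4, -0.7]
opening: 0.999
```

```bash
python3 -c "
from h import *
from rig import imaging,r
g=imaging.grab_frame('wrist');np.savez('w9.npz',**g);cv2.imwrite('pics/w9.png',g['frame'][:,:,::-1])
s=r.sense();print(s['eef_pos'],s['tcp_rot'],s['opening'],s['clock'],s['contact_force'])
g=imaging.grab_frame('scene');cv2.imwrite('pics/s9.png',cv2.resize(g['frame'][260:420,360:540,::-1],None,fx=3,fy=3))"
```

```text
[529.55063908 287.83181039 212.3587008 ] [-1.57125626e+00 -7.24579776e-04 -1.76947530e+00] 0.9956569350721808 11.4 [0.07145702 0.73196723 0.34553963]
```

View pics/w9.png

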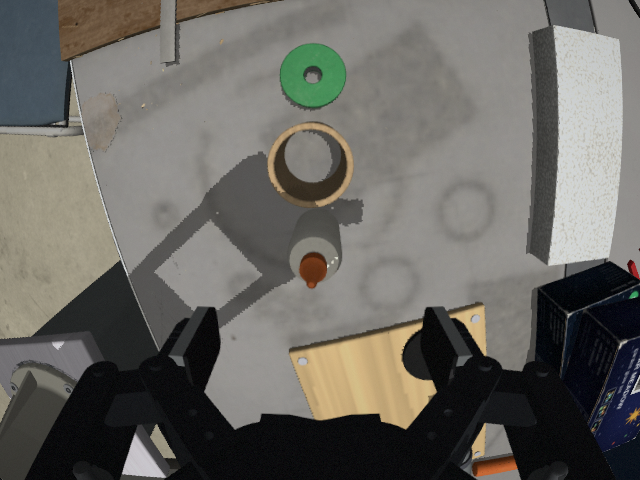

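View pics/s9.png

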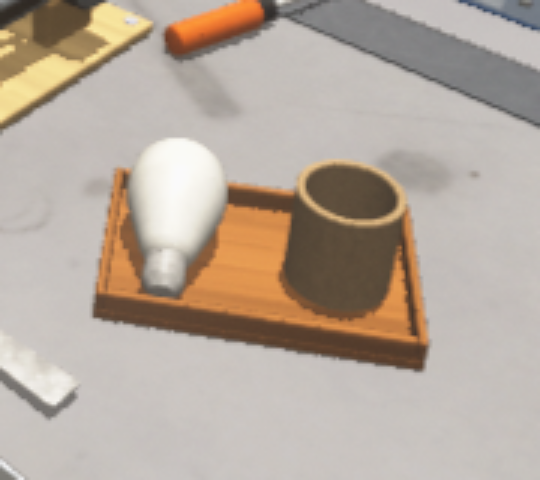

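```bash
python3 -c "
from h import *
g=load('w9.npz');t=load('top0.npz');w1=load('w1.npz')
A=lambda u,v:((u+.5)/3-.5+140,(v+.5)/3-.5+180)
print(plane(g,310.3,164.5,88,True),tri([(g,(310.3,164.5),True),(t,A(145,201),False),(w1,(433,273),True)]))
print('reel',plane(g,313,76,35,True),'bottle spout',plane(g,313,285,148,True),'base of spout',plane(g,313,266,125,True))
rows((527.5,332,211),-1.77,2)"
```

```text
[531.32227708 333.28110339  88.        ] (array([529.9, 332.7,  87. ]), [1.5, 2.3, 1.2])
reel [547.40718463 406.79812739  35.        ] bottle spout [519.4014218  259.82816827 148.        ] base of spout [519.89992004 264.25544364 125.        ]
[[-0.0214,0.0007,-0.0054,0.01,0.0,0.01],[-0.0215,0.0008,-0.0055,0.01,0.0,0.01]]
end [527.5 332.  211. ] [-1.5707e+00 -1.0000e-04 -1.7699e+00] from [529.7 287.8 212.5]
```

Request:
send_rows(series=[[-0.022,0,-0.004,0,0,0],[-0.022,0,-0.004,0,0,0],[0,0.025,0,0,0,0],[0,0.03,0,0,0,0],[0,0.025,0,0,0,0],[0,0.015,0,0,0,0],[0,0,0,0,0,0],[0,0,0,0,0,0]])

```text
clock: 12.25
eef_pos: [531.0, 333.6, 118.3]
tcp_rot: [-1.57, 0.0, -1.77]
contact_force: [0.5, -0.5, -0.0]
opening: 0.996
```

```bash
python3 -c "
from h import *
from rig import imaging,r
g=imaging.grab_frame('wrist');np.savez('w10.npz',**g);cv2.imwrite('pics/w10.png',g['frame'][:,:,::-1])
s=r.sense();print(s['eef_pos'],s['tcp_rot'],s['opening'],s['clock'],s['contact_force'])"
```

```text
[531.38671346 333.98715485 118.88192133] [-1.56951506e+00  1.19477981e-03 -1.76931541e+00] 1.0029666165530355 12.3 [-0.45902488  0.3839331   0.28912811]
```

View pics/w10.png

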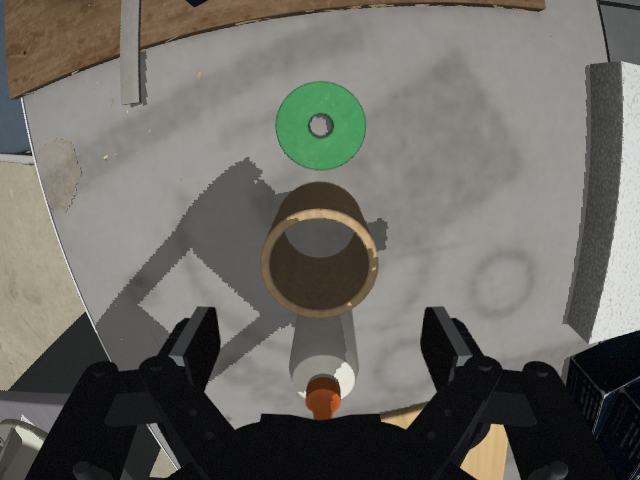

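```bash
python3 -c "
from h import *
g=load('w10.npz');w9=load('w9.npz')
print(plane(g,319.5,263,88,True),tri([(g,(319.5,263),True),(w9,(310.3,164.5),True)]))
rows((530.5,333,46),-1.77,3)"
```

```text
[531.62568631 334.32223364  88.        ] (array([531.2, 332.8,  84.3]), [0.1, 0.1])
[[0.0004,0.0243,-0.0003,-0.02,0.01,-0.02],[0.0004,0.0243,-0.0002,-0.02,0.01,-0.02],[0.0004,0.0243,-0.0002,-0.02,0.01,-0.02]]
end [530.5 333.   46. ] [-1.5706e+00  1.0000e-04 -1.7698e+00] from [531.4 334.  118.9]
```

Aligned (531, 333.5). Descend and close.

Request:
send_rows(series=[[0,0.02,0,0,0,0],[0,0.025,0,0,0,0],[0,0.018,0,0,0,0],[0,0.01,0,0,0,0],[0,0,0,0,0,0]])

```text
clock: 12.8
eef_pos: [530.4, 333.7, 44.4]
tcp_rot: [-1.571, -0.0, -1.769]
contact_force: [0.1, 0.3, 0.2]
opening: 1.0
```

Request:
send_rows(series=[[0,0,0,0,0,0],[0,0,0,0,0,0],[0,0,0,0,0,0],[0,0,0,0,0,0],[0,0,0,0,0,0]], gripper=0.5, squeeze=30)

```text
clock: 13.3
eef_pos: [531.4, 334.5, 46.4]
tcp_rot: [-1.569, 0.002, -1.769]
contact_force: [-2.2, -0.7, 7.3]
opening: 0.786
```

```bash
python3 -c "
from h import *
from rig import imaging,r
g=imaging.grab_frame('wrist');np.savez('w11.npz',**g);cv2.imwrite('pics/w11.png',g['frame'][:,:,::-1])
s=r.sense();print(s['eef_pos'],s['tcp_rot'],s['opening'],s['clock'],s['contact_force'])"
```

```text
[531.3947537  334.48528087  46.38882666] [-1.56903887e+00  1.75584273e-03 -1.76890425e+00] 0.78518893342326 13.35 [-0.80022819 -0.46798642  7.00682085]
```

View pics/w11.png

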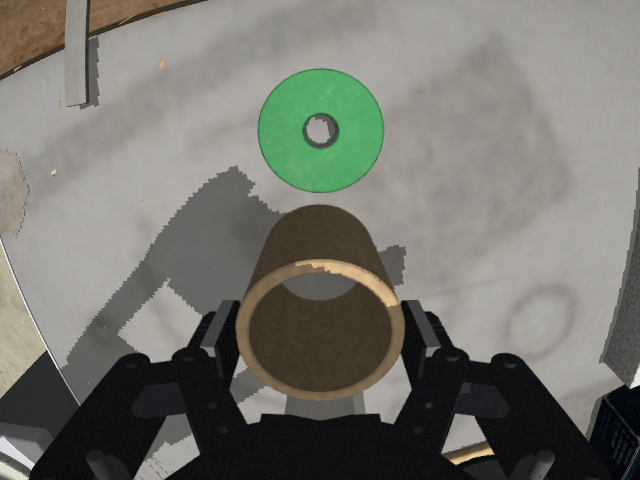

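```bash
python3 -c "
from h import *
g=load('w11.npz');w4=load('w4.npz')
print(plane(g,321.5,330.5,88,True),plane(w4,321,333,92,True))
rows((631,77,216),-1.52,7,start=((531.4,334.5,216),-1.769))"
```

```text
[532.88054948 335.78165163  88.        ] [634.73042656  76.46744671  92.        ]
[[0.0333,0.0,0.0212,0.0,-2.04,0.0],[0.034,0.0,0.02,0.0,-2.04,0.0],[0.0346,0.0,0.0188,0.0,-2.04,0.0],[0.0354,0.0,0.0175,0.0,-2.04,0.0],[0.0359,0.0,0.0162,0.0,-2.04,0.0],[0.0365,0.0,0.015,0.0,-2.04,0.0],[0.037,0.0,0.0137,0.0,-2.04,0.0]]
end [631.  77. 216.] [-1.5708  0.     -1.5198] from [531.4 334.5 216. ]
```

Request:
send_rows(series=[[0,-0.015,0,0,0,0],[0,-0.03,0,0,0,0],[0,-0.04,0,0,0,0],[0,-0.04,0,0,0,0],[0,-0.03,0,0,0,0],[0,-0.015,0,0,0,0],[0,0,0,0,0,0]])

```text
clock: 14.05
eef_pos: [531.6, 334.5, 217.5]
tcp_rot: [-1.567, 0.003, -1.769]
contact_force: [0.4, 0.2, -1.2]
opening: 0.788
```

Request:
send_rows(series=[[0.033,0,0.021,0,-2,0],[0.034,0,0.02,0,-2,0],[0.0345,0,0.019,0,-2,0],[0.0355,0,0.0175,0,-2,0],[0.036,0,0.016,0,-2,0],[0.0365,0,0.015,0,-2,0],[0.037,0,0.0135,0,-2.2,0]])

```text
clock: 14.75
eef_pos: [628.5, 74.7, 212.4]
tcp_rot: [-1.574, -0.0, -1.52]
contact_force: [0.9, 1.2, -0.6]
opening: 0.783
```

Request:
send_rows(series=[[0,0.02,0,0,0,0],[0,0.03,0,0,0,0],[0,0.03,0,0,0,0],[0,0.02,0,0,0,0],[0,0.015,0,0,0,0],[0,0,0,0,0,0],[0,0,0,0,0,0]])

```text
clock: 15.45
eef_pos: [629.1, 76.4, 99.3]
tcp_rot: [-1.572, -0.0, -1.521]
contact_force: [0.0, -0.2, 0.3]
opening: 0.784
```

```bash
python3 -c "
from h import *
from rig import imaging,r
g=imaging.grab_frame('wrist');np.savez('w12.npz',**g);cv2.imwrite('pics/w12.png',g['frame'][:,:,::-1])
s=r.sense();print(s['eef_pos'],s['tcp_rot'],s['opening'],s['clock'],s['contact_force'])
g=imaging.grab_frame('top');np.savez('top12.npz',**g);cv2.imwrite('pics/top12.png',g['frame'][:,:,::-1])"
```

```text
[629.7502072   76.45847115 100.1588942 ] [-1.57000399e+00  3.30541014e-05 -1.52097511e+00] 0.7845789413300134 15.5 [ 0.20022971  0.83879019 -0.96682813]
```

View pics/w12.png

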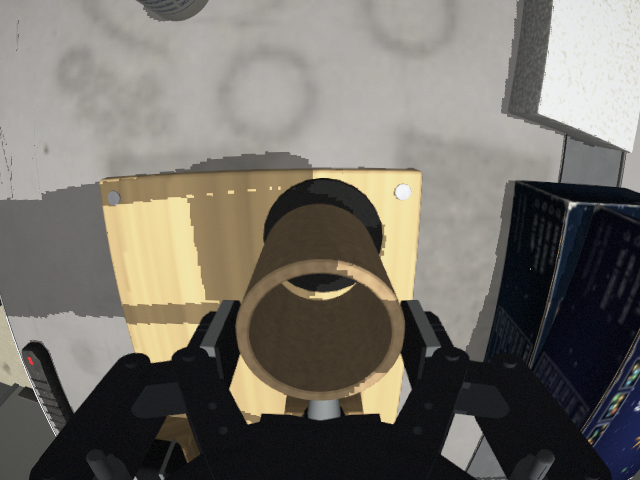

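```bash
python3 - <<'E'
from h import *
from scipy.optimize import least_squares
g=load('w12.npz')
im=g['frame'][160:300,240:410,::-1];cv2.imwrite('pics/w12c.png',cv2.resize(im,None,fx=4,fy=4,interpolation=cv2.INTER_CUBIC))
P=[plane(g,*p,20,True)[:2] for p in [(264,235),(383,232),(323,179),(280,197),(368,197)]]
print(np.round(P,1))
print(least_squares(lambda q:[np.hypot(*(p-q))-42 for p in P],[631,76]))
E
```

```text
[[590.5  75.9]
 [673.4  82.2]
 [629.7 117.1]
 [601.3 103.5]
 [660.7 106.5]]
     message: `gtol` termination condition is satisfied.
     success: True
      status: 1
         fun: [-1.667e-01 -3.209e-01 -6.824e-02 -2.391e-02  1.898e-01]
           x: [ 6.323e+02  7.524e+01]
        cost: 0.08600294566320091
         jac: [[ 9.999e-01 -1.580e-02]
               [-9.860e-01 -1.669e-01]
               [ 6.339e-02 -9.980e-01]
               [ 7.398e-01 -6.728e-01]
               [-6.729e-01 -7.398e-01]]
        grad: [-5.522e-10 -3.090e-09]
  optimality: 3.090286651109778e-09
 active_mask: [ 0.000e+00  0.000e+00]
        nfev: 5
        njev: 5
```

View pics/w12c.png

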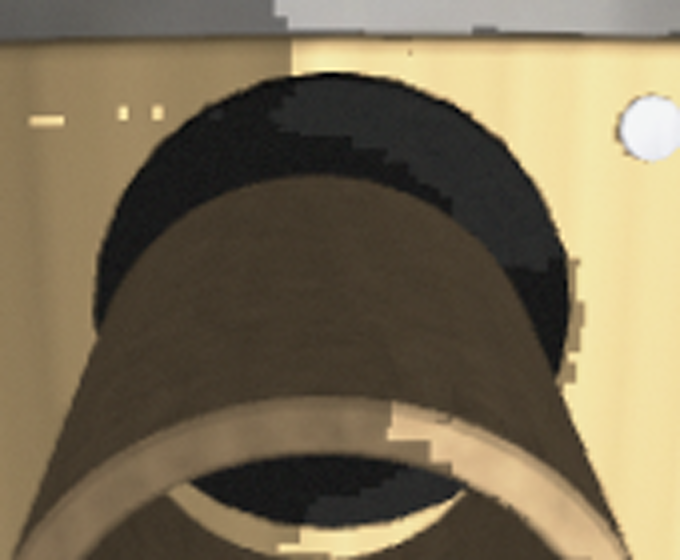

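Request:
send_rows(series=[[0.001,0.005,0.0015,0,0,0],[0,0.01,0,0,0,0],[0,0.009,0,0,0,0],[0,0.004,0,0,0,0],[0,0,0,0,0,0],[0,0,0,0,0,0]])

```text
clock: 16.15
eef_pos: [630.8, 75.4, 71.4]
tcp_rot: [-1.571, 0.0, -1.521]
contact_force: [-0.2, 0.2, -0.4]
opening: 0.785
```

Request:
send_rows(series=[[0,0.0015,0,0,0,0],[0,0.0015,0,0,0,0],[0,0,0,0,0,0]])

```text
clock: 16.45
eef_pos: [630.8, 75.4, 68.5]
tcp_rot: [-1.571, 0.0, -1.521]
contact_force: [0.0, -1.7, -1.7]
opening: 0.781
```

Request:
send_rows(series=[[0,0.0015,0,0,0,0],[0,0,0,0,0,0]])

```text
clock: 16.65
eef_pos: [630.7, 75.4, 67.0]
tcp_rot: [-1.571, -0.0, -1.521]
contact_force: [-0.4, 0.2, -1.1]
opening: 0.788
```

Request:
send_rows(series=[[0,0.0015,0,0,0,0],[0,0,0,0,0,0]])

```text
clock: 16.85
eef_pos: [630.9, 75.4, 66.4]
tcp_rot: [-1.571, 0.0, -1.521]
contact_force: [-2.8, -1.0, 5.9]
opening: 0.789
```

Contact with the rest. Open.

Request:
send_rows(series=[[0,0,0,0,0,0],[0,0,0,0,0,0],[0,0,0,0,0,0],[0,0,0,0,0,0]], gripper=1.0)

```text
clock: 17.25
eef_pos: [630.8, 75.4, 65.5]
tcp_rot: [-1.571, -0.0, -1.521]
contact_force: [-0.3, -0.3, 0.8]
opening: 0.998
```

```bash
python3 -c "
from h import *
from rig import imaging,r
g=imaging.grab_frame('wrist');np.savez('w13.npz',**g);cv2.imwrite('pics/w13.png',g['frame'][:,:,::-1])
s=r.sense();print(s['eef_pos'],s['tcp_rot'],s['opening'],s['clock'],s['contact_force'])"
```

```text
[630.76621648  75.43508554  65.4591263 ] [-1.57095229e+00  8.92510197e-08 -1.52105990e+00] 1.0003411922180105 17.3 [ 0.56483628 -0.13804346 -0.93287514]
```

View pics/w13.png

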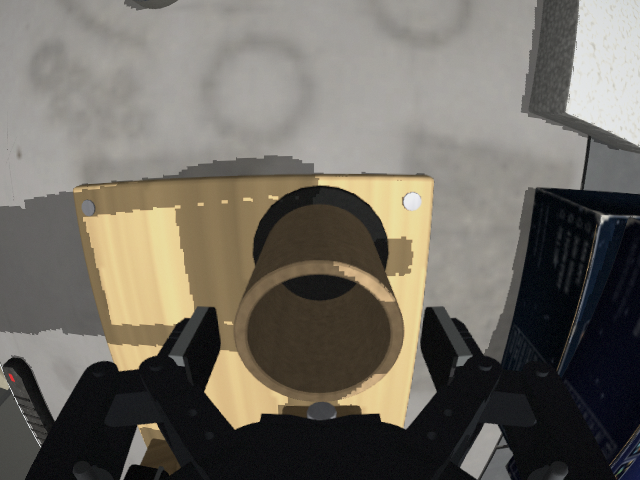

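```bash
python3 -c "
from h import *
rows((510,-130,217),-3.09,13,start=((630.8,75.4,217),-1.521))"
```

```text
[[0.0153,-0.0,-0.0101,0.0,6.92,-0.0],[0.0164,-0.0,-0.0081,0.0,6.92,-0.0],[0.0173,-0.0,-0.0061,0.0,6.92,-0.0],[0.0179,-0.0,-0.004,0.0,6.92,-0.0],[0.0183,-0.0,-0.0018,0.0,6.92,-0.0],[0.0183,-0.0,0.0004,0.0,6.92,-0.0],[0.0181,-0.0,0.0026,0.0,6.92,-0.0],[0.0177,-0.0,0.0048,0.0,6.92,-0.0]]
[[0.017,-0.0,0.0069,0.0,6.92,-0.0],[0.016,-0.0,0.0089,0.0,6.92,-0.0],[0.0149,-0.0,0.0107,0.0,6.92,-0.0],[0.0134,-0.0,0.0125,0.0,6.92,-0.0],[0.0119,-0.0,0.014,0.0,6.92,-0.0]]
end [ 510. -130.  217.] [-1.5708  0.     -3.0911] from [630.8  75.4 217. ]
```

Request:
send_rows(series=[[0,-0.01,0,0,0,0],[0,-0.025,0,0,0,0],[0,-0.04,0,0,0,0],[0,-0.04,0,0,0,0],[0,-0.025,0,0,0,0],[0,-0.012,0,0,0,0]])

```text
clock: 17.9
eef_pos: [632.2, 75.6, 221.3]
tcp_rot: [-1.566, 0.0, -1.521]
contact_force: [0.3, 0.0, 0.1]
opening: 1.0
```

Request:
send_rows(series=[[0.0155,0,-0.01,0,6.9,0],[0.0165,0,-0.008,0,6.9,0],[0.0175,0,-0.006,0,6.9,0],[0.018,0,-0.004,0,6.9,0],[0.0185,0,-0.002,0,6.9,0],[0.0185,0,0.0005,0,6.9,0],[0.018,0,0.0025,0,6.9,0],[0.0175,0,0.005,0,6.9,0]])

```text
clock: 18.7
eef_pos: [555.8, -52.4, 216.9]
tcp_rot: [-1.572, -0.001, -2.489]
contact_force: [0.1, -0.7, 1.3]
opening: 1.004
```

Request:
send_rows(series=[[0.017,0,0.007,0,6.9,0],[0.016,0,0.009,0,6.9,0],[0.015,0,0.0105,0,6.9,0],[0.0135,0,0.0125,0,6.9,0],[0.012,0,0.014,0,6.9,0],[0,0,0,0,0,0],[0,0,0,0,0,0],[0,0,0,0,0,0]])

```text
clock: 19.5
eef_pos: [510.6, -130.6, 217.4]
tcp_rot: [-1.571, -0.0, -3.084]
contact_force: [0.3, 0.4, 0.0]
opening: 1.002
```

```bash
python3 -c "
from h import *
from rig import imaging,r
g=imaging.grab_frame('wrist');np.savez('w14.npz',**g);cv2.imwrite('pics/w14.png',g['frame'][:,:,::-1])
s=r.sense();print(s['eef_pos'],s['tcp_rot'],s['opening'],s['clock'],s['contact_force'])
g=imaging.grab_frame('top');np.savez('top14.npz',**g);cv2.imwrite('pics/top14.png',cv2.resize(g['frame'][170:300,140:400,::-1],None,fx=3,fy=3))"
```

```text
[ 510.65699027 -130.50149602  217.43423536] [-1.57110757e+00 -1.21742466e-04 -3.08442085e+00] 1.003884576723381 19.55 [-0.25615123 -0.08344492  0.30011976]
```

View pics/w14.png

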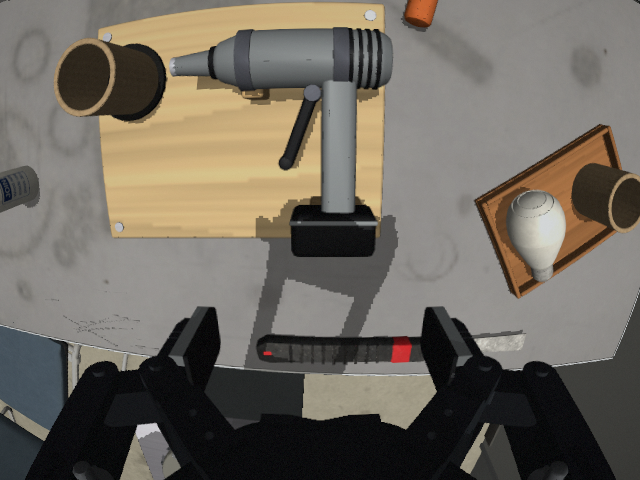

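View pics/top14.png

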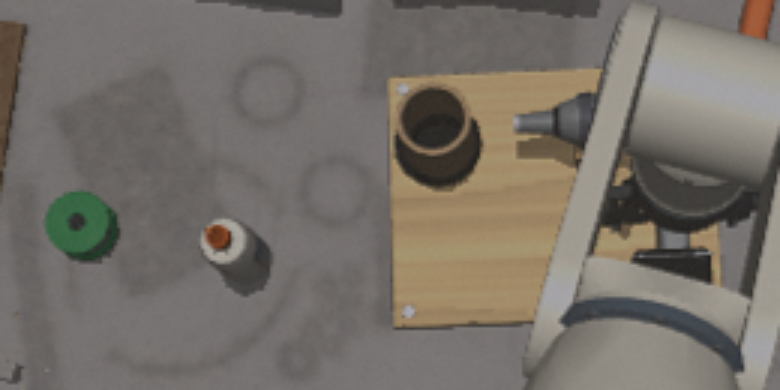

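```bash
python3 - <<'E'
from h import *
g=load('w14.npz')
im=g['frame'][15:270,160:410,::-1];cv2.imwrite('pics/w14c.png',cv2.resize(im,None,fx=3,fy=2.3,interpolation=cv2.INTER_CUBIC))
q=np.array([637.4,-53.2,.05])
def fp(P):
    c,s=np.cos(q[2]),np.sin(q[2]);return np.array([q[0]+c*P[0]-s*P[1],q[1]+s*P[0]+c*P[1],P[2]])
for n,P in dict(tip=(0,55,75),gripF=(-70,-70,90),gripB=(-70,-98,90),batTL=(-126,-45,97),batTR=(-126,-115,97),cTR=(70.5,-133,12),cBL=(-174.5,177,12),hinge=(-30,-63,87),back=(0,-125,75)).items(): print(n,proj(g,fp(P),True)[0].round(1))
E
```

```text
tip [172.5  68.3]
gripF [318.8 145.5]
gripB [354.5 146. ]
batTL [287.1 216.4]
batTR [374.4 217.1]
cTR [383.7   5.3]
cBL [109.8 238.3]
hinge [310.2  95. ]
back [386.9  62.4]
```

View pics/w14c.png

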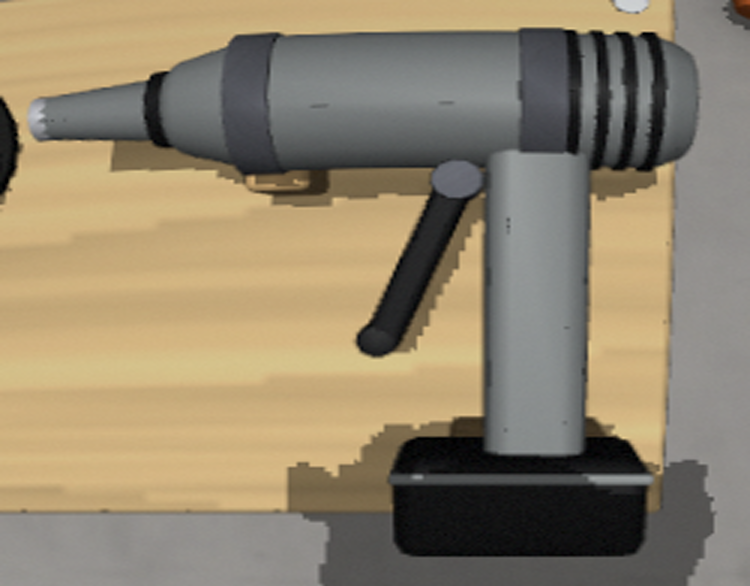

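```bash
python3 -c "
from h import *
rows((571.5,-132,125),-3.0916,4)"
```

```text
[[-0.0152,0.0231,0.0012,0.0,0.1,0.0],[-0.0151,0.0231,0.0013,0.0,0.1,0.0],[-0.0152,0.0231,0.0011,0.0,0.1,0.0],[-0.0152,0.0231,0.0012,0.0,0.1,0.0]]
end [ 571.5 -132.   125. ] [-1.5710e+00 -1.0000e-04 -3.0916e+00] from [ 510.7 -130.5  217.4]
```

Request:
send_rows(series=[[-0.015,0.015,0.001,0,0.1,0],[-0.015,0.025,0.0015,0,0.1,0],[-0.015,0.028,0.001,0,0.1,0],[-0.0155,0.018,0.001,0,0.1,0],[0,0.006,0,0,0,0],[0,0,0,0,0,0],[0,0,0,0,0,0]])

```text
clock: 20.3
eef_pos: [570.8, -132.3, 126.2]
tcp_rot: [-1.571, 0.0, -3.093]
contact_force: [0.2, -0.2, 0.6]
opening: 1.002
```

```bash
python3 -c "
from h import *
from rig import imaging,r
g=imaging.grab_frame('wrist');np.savez('w15.npz',**g);cv2.imwrite('pics/w15.png',g['frame'][:,:,::-1])
s=r.sense();print(s['eef_pos'],s['tcp_rot'],s['opening'],s['clock'],s['contact_force'])"
```

```text
[ 571.08651516 -132.42838094  126.60453177] [-1.57047238e+00  1.01881689e-03 -3.09322765e+00] 0.9984774868255752 20.35 [0.56012978 0.45820056 1.08525317]
```

View pics/w15.png

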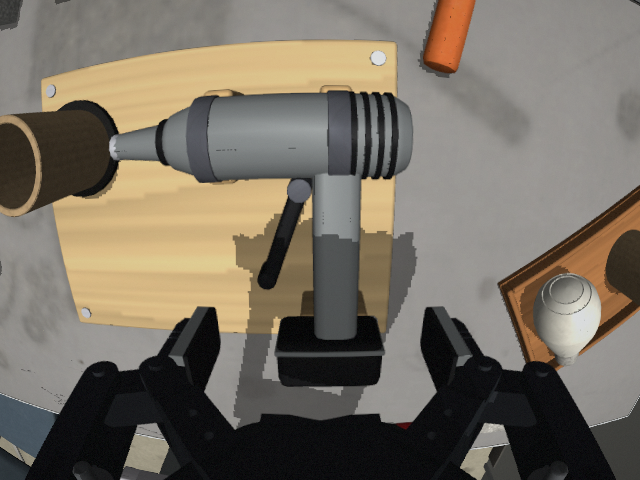

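```bash
python3 - <<'E'
from h import *
g=load('w15.npz')
im=g['frame'][150:400,200:440,::-1];cv2.imwrite('pics/w15c.png',cv2.resize(im,None,fx=3,fy=2.3,interpolation=cv2.INTER_CUBIC))
q=np.array([637.4,-53.2,.05])
c,s=np.cos(q[2]),np.sin(q[2])
def inv(p): d=p[:2]-q[:2];return np.array([c*d[0]+s*d[1],-s*d[0]+c*d[1]])
for n,p,z in [('gF',(314.5,240),88),('gB',(360.5,240),88),('hinge',(299,190),87),('lever end',(267,281),87),('batTL',(277,319),97),('batTR',(382,318),97),('tip',(116,147),75)]:
    P=plane(g,*p,z,True);print(n,P.round(1),'fix',inv(P).round(1))
E
```

```text
gF [ 583.5 -128.8   88. ] fix [-57.6 -72.8]
gB [ 584.8 -155.5   88. ] fix [-57.6 -99.6]
hinge [ 612.4 -118.8   87. ] fix [-28.3 -64.3]
lever end [ 555.3 -100.9   87. ] fix [-84.4 -43.5]
batTL [ 534.6 -108.1   97. ] fix [-105.4  -49.7]
batTR [ 538.1 -172.2   97. ] fix [-105.1 -113.9]
tip [635.9   1.6  75. ] fix [ 1.2 54.8]
```

View pics/w15c.png

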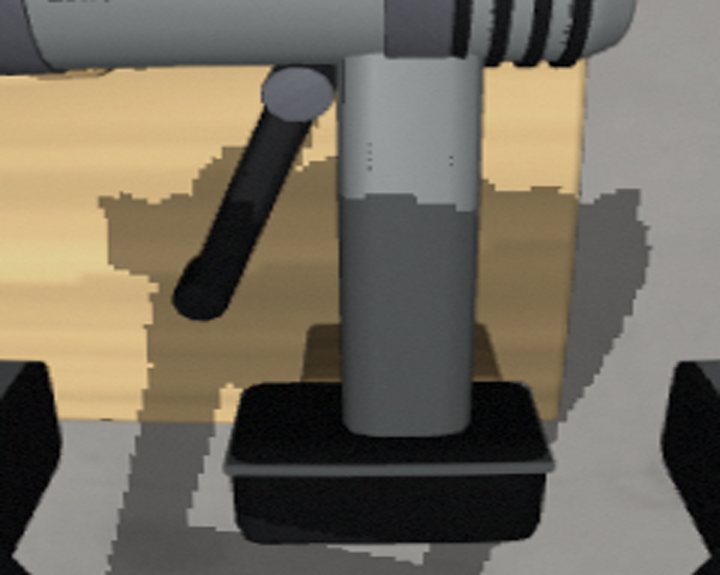

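Request:
send_rows(series=[[0,0.012,0,0,0,0],[0,0.02,0,0,0,0],[0,0.02,0,0,0,0],[0,0.014,0,0,0,0],[0,0.006,0,0,0,0],[0,0,0.0025,0,0,0],[0,0,0,0,0,0],[0,0,0,0,0,0]])

```text
clock: 21.15
eef_pos: [571.8, -135.2, 54.4]
tcp_rot: [-1.57, 0.001, -3.094]
contact_force: [-0.3, -0.5, 1.0]
opening: 1.004
```

```bash
python3 -c "
from h import *
from rig import imaging,r
g=imaging.grab_frame('wrist');np.savez('w16.npz',**g);cv2.imwrite('pics/w16.png',g['frame'][:,:,::-1])
s=r.sense();print(s['eef_pos'],s['tcp_rot'],s['opening'],s['clock'],s['contact_force'])"
```

```text
[ 571.80079828 -135.17160184   54.42980702] [-1.57038350e+00  1.42460306e-03 -3.09376482e+00] 0.9975973625823682 21.2 [ 0.03203938 -0.44299603 -0.44141028]
```

View pics/w16.png

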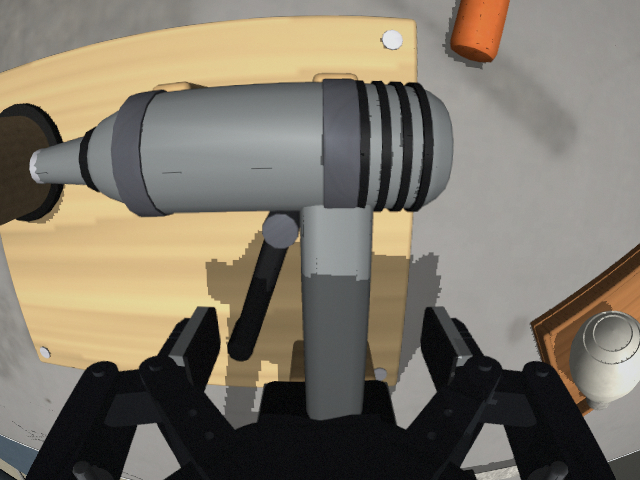

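Request:
send_rows(series=[[0,0,0,0,0,0],[0,0,0,0,0,0],[0,0,0,0,0,0],[0,0,0,0,0,0]], gripper=0.6, squeeze=30)

```text
clock: 21.6
eef_pos: [571.4, -134.2, 54.0]
tcp_rot: [-1.572, 0.0, -3.094]
contact_force: [0.5, 4.6, 5.0]
opening: 0.598
```

Request:
send_rows(series=[[0,0,0,0,0,0],[0,0,0,0,0,0],[0,0,0,0,0,0],[0,0,0,0,0,0]], gripper=0.3)

```text
clock: 22.0
eef_pos: [571.4, -136.0, 54.5]
tcp_rot: [-1.569, 0.001, -3.093]
contact_force: [-2.7, -4.7, 8.3]
opening: 0.451
```

```bash
python3 -c "
from h import *
from rig import imaging,r
g=imaging.grab_frame('wrist');np.savez('w17.npz',**g);cv2.imwrite('pics/w17.png',g['frame'][:,:,::-1])
s=r.sense();print(s['eef_pos'],s['tcp_rot'],s['opening'],s['clock'],s['contact_force'])"
```

```text
[ 571.34836007 -135.99706632   54.46496682] [-1.56905219e+00  5.15568875e-04 -3.09259113e+00] 0.4518978617761943 22.05 [-2.72973097 -4.71786673  8.13027519]
```

View pics/w17.png

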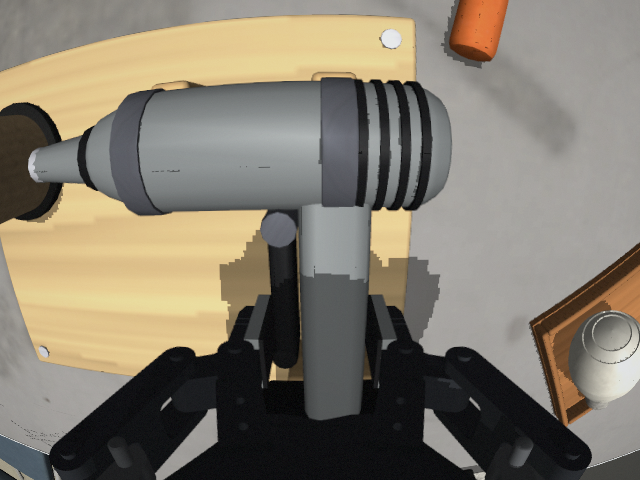

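Request:
send_rows(series=[[0,0,0,0,0,0],[0,0,0,0,0,0],[0,0,0,0,0,0],[0,0,0,0,0,0],[0,0,0,0,0,0],[0,0,0,0,0,0],[0,0,0,0,0,0],[0,0,0,0,0,0]])

```text
clock: 22.85
eef_pos: [571.4, -136.0, 54.5]
tcp_rot: [-1.569, 0.001, -3.093]
contact_force: [-3.9, -2.9, 8.9]
opening: 0.454
```

Request:
send_rows(series=[[0,0,0,0,0,0],[0,0,0,0,0,0],[0,0,0,0,0,0],[0,0,0,0,0,0],[0,0,0,0,0,0],[0,0,0,0,0,0],[0,0,0,0,0,0],[0,0,0,0,0,0]], gripper=1.0)

```text
clock: 23.65
eef_pos: [571.1, -135.0, 53.6]
tcp_rot: [-1.571, -0.0, -3.094]
contact_force: [0.1, -1.6, 0.7]
opening: 0.996
```

```bash
python3 -c "
from h import *
from rig import imaging,r
g=imaging.grab_frame('wrist');np.savez('w18.npz',**g);cv2.imwrite('pics/w18.png',g['frame'][:,:,::-1])
s=r.sense();print(s['eef_pos'],s['tcp_rot'],s['opening'],s['clock'],s['contact_force'])"
```

```text
[ 571.11602737 -135.00243817   53.56878456] [-1.57075358e+00 -7.20612848e-05 -3.09359500e+00] 0.9973298418687997 23.7 [-0.52156803  1.2406402  -0.65089892]
```

View pics/w18.png

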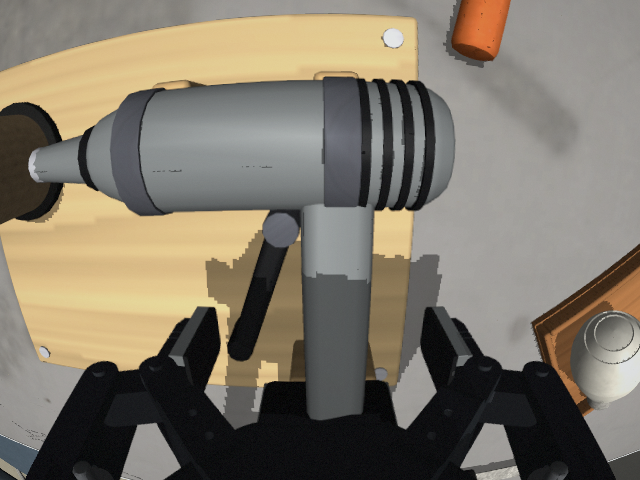

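Request:
send_rows(series=[[0,0,-0.002,0,0,0],[0,-0.012,0,0,0,0],[0,-0.03,0,0,0,0],[0,-0.045,0,0,0,0],[0,-0.04,0,0,0,0],[0,-0.025,0,0,0,0],[0,0,0,0,0,0],[0,0,0,0,0,0]])

```text
clock: 24.5
eef_pos: [571.2, -133.0, 206.5]
tcp_rot: [-1.57, 0.002, -3.094]
contact_force: [1.0, 0.7, -0.5]
opening: 1.002
```

```bash
python3 -c "
from h import *
from rig import imaging,r
g=imaging.grab_frame('wrist');np.savez('w19.npz',**g);cv2.imwrite('pics/w19.png',g['frame'][:,:,::-1])
s=r.sense();print(s['eef_pos'],s['opening'],s['clock'],s['contact_force'],abs(s['qvel']).max())
g=imaging.grab_frame('scene');np.savez('s19.npz',**g);cv2.imwrite('pics/s19.png',cv2.resize(g['frame'][180:400,220:530,::-1],None,fx=2.5,fy=2.5))
g=imaging.grab_frame('top');np.savez('top19.npz',**g);cv2.imwrite('pics/top19.png',cv2.resize(g['frame'][170:310,140:520,::-1],None,fx=2,fy=2))"
```

```text
[ 570.57220544 -132.78574209  205.40570062] 1.0003669213234536 24.55 [-0.04997552  0.10399484 -0.79716502] 0.01905077076626682
```

View pics/w19.png

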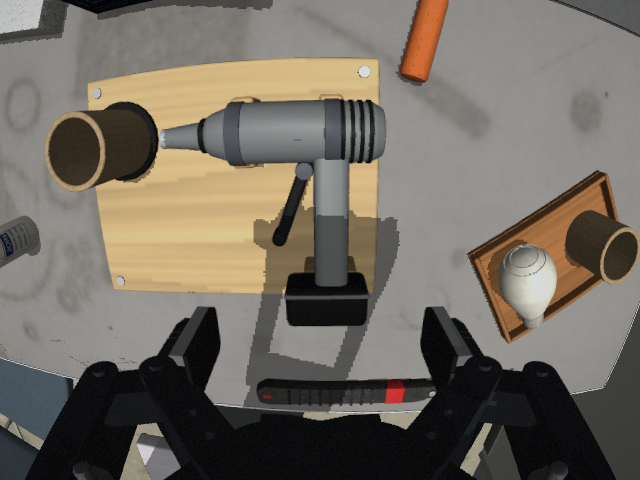

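View pics/s19.png

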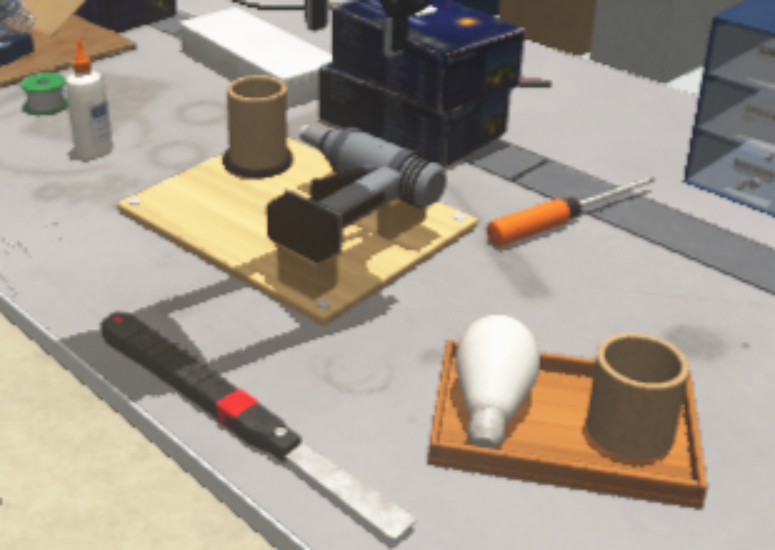

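View pics/top19.png

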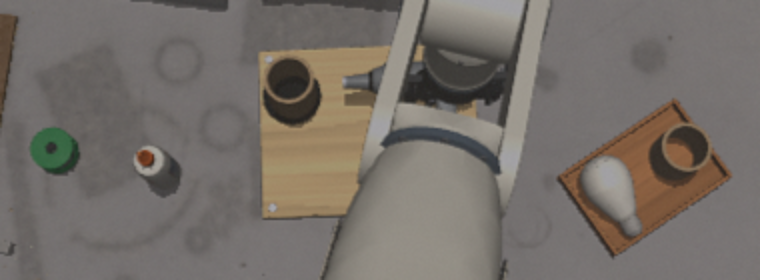

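```bash
python3 -c "
from h import *
t=load('top19.npz');g=load('w19.npz')
B=lambda u,v:((u+.5)/2-.5+140,(v+.5)/2-.5+170)
print('tall top',plane(t,*B(290,81),108),'tall wrist',plane(g,74,151,108,True),'short top',plane(t,*B(685,148),78))
from rig import r
print(r.sign_off())"
```

```text
tall top [626.35203398  73.32972068 108.        ] tall wrist [631.34130571  72.70366037 108.        ] short top [ 547.0211615 -461.8637429   78.       ]
the job is handed in; nothing more can be done
None
```

The job is handed in after about 24.6 s of robot time. The hand-in reports no verdict, so the result below rests on my own checks.

- **Short tube:** it stands upright in the free half of the tray. I measured its centre at about (547, −462) mm, against my target of (549, −466).
- **Tall tube:** I set it down on the rest with light contact (about 6 N) and let go. It stood upright before, during and after the squeeze. The last two rim readings were (626, 73) from the top camera and (631, 73) from the wrist camera. I had put the rest's centre at about (631, 76). These disagree by up to 6 mm, which is within the 15 mm limit.
- **Trigger:** I squeezed it until the fingers stopped at an opening of about 39 mm, with the lever lying parallel to the grip. I held it there for at least 0.85 s. After I let go, the picture showed the lever back in its released pose.
- **Bystanders:** the bottle, reel and bulb show no visible shift in the last pictures.
- **Arm:** it was lifted clear, gripper open and touching nothing.

One check disagreed: early scene-camera readings differed from the top camera by about 5–15 mm, mostly along y. I used the wrist and top views instead, and these agreed to within about 3 mm for the tubes. The one exception was the glue bottle, where they differed by about 8 mm.

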